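# Free the stuck ballast pot, scrap the notched test plates and shut the reject bin

### The arm

A 6-joint arm with a two-finger parallel gripper is mounted at the origin on a cart in front of the work surface, level with it; the furniture and walls round the work are solid. World frame = base frame: x ahead of the robot, y to its left, z up, the work surface at z = 0. Lengths are in m, angles in rad, forces in N, time in s.
With the tool pointing down it reaches from about 0.325 to 0.85 m from the base axis. Payload 15.5 kg.
Tool frame: the origin (TCP) lies midway between the tips of the shut fingers; the grasp point (between the pads) lies 19 mm behind it; z points along the fingers, y is the direction in which the jaws open and shut (so a half turn about z gives the same grasp; the last joint's range is limited). The gripper opens to 91 mm and grips with 3 to 60 N. Pads are 32 mm wide; open, the fingers measure 118 mm over their backs; the gripper's body (76 mm by 178 mm) begins 60 mm behind the grasp point.
Start: joints at [0.656, 0.494, 1.345, -0, 1.302, -0.096], TCP at [0.456, 0.427, 0.214] pointing down, gripper open.
Joint ranges: [-2.91, 2.91], [-0.82, 2.16], [0.22, 2.67], [-1.22, 4.37], [0.12, 2.79], [-3.08, 3.08]. Speed limits (rad/s): [1.89, 1.89, 2.57, 3.01, 3.01, 3.01].

### API

Orientations are given as [roll, pitch, yaw] about the fixed x, y, z axes, in that order (R = Rz(yaw) Ry(pitch) Rx(roll)).
In Python, from rig import robot gives the robot as it stands.
- The arm moves only by the tool send_rows, never from a script. Its argument "motion" is a list of rows, each an object with "translation": the shift along the tool's x, y, z in m, a list of three; "delta_rot": the turn, a rotation vector about the tool's x, y, z in degrees, a list of three. In form: [{"translation": [x, y, z], "delta_rot": [rx, ry, rz]}, ...]. A call has exactly 10 rows; each row shifts and turns the commanded pose from where the row before left it, along the tool's axes as they then stand; what a row does not reach is not made up. A row lasts 1/8 s, in which the tool goes at most 62.5 mm and 10.7 degrees, less where a joint would pass 70% of its speed; a pose out of reach is approached as far as the arm can. A call is refused whole if a number of a shift passes 0.0625 or a number of a turn 10.7, either way. A call with a gripper value outside its range is refused whole. "fingers" is the finger opening in m, from 0 to 0.0912, set as the call begins (left out, the last holds). The fingers move at their own pace and stop on an object; "squeeze" is the grip in N (left out, the last holds). Time passes only in rows, so rows that do not move let the fingers close, or fill a call up. It gives the time, the measured TCP pose, the force and the opening at its end, in the units of the state.
- robot.read_state(): the state, without advancing time (a new reading comes with each control period).
- robot.camera(name): name is "scene" or "top" or "wrist"; returns a dict with "frame" (480x640x3 uint8, blue, green, red), "fx", "fy", "cx", "cy" (pixels), "dist_coeffs" ([k1, k2, p1, p2, k3] as OpenCV has them; the pictures are not rectified), "R" (3x3) and "t" (3): a world point X has camera coordinates R X + t; the wrist camera has in their place "hand_eye" (4x4, takes a point from camera to tool coordinates, whose origin is the TCP and whose axes are the flange's). Camera axes: x right, y down, z forward; pixel columns grow to the right and rows downward; lengths in m; the calibration is good to about 2 mm. A picture is of the moment at which its call begins: read the wrist's pose just before it. There is no depth.
- robot.job_done(): hands the job in, once; it reports no verdict.
The state is a dict: "clock": time; "joint_positions": joint angles; "dq": joint speeds; "joint_torque": joint torques, N m; "position": TCP position; "ee_rot": TCP orientation; "wrist_force": force on the tool from outside, world axes, zero at the start; "moment": the same for the moment, N m; "opening": opening from 0.0 (shut) to 1.0 (fully open).
Only numpy, scipy, OpenCV 4.12 (cv2) and the standard library are available. Lean on these libraries where they do the work, as an engineer would, in place of code of your own. Each camera call takes 0.05 s, during which the arm holds its last target. There are 200 camera calls.

### The job

The ballast pot for the reject bin is stuck inside the outer pot: take it by its rim, twist it free and pull it out, and stand it upright on the bin's pedal so that its weight holds the sprung flap open. Then slide every notched test plate up out of the rack and drop it into the bin, leaving the unnotched plate standing in its slot. Finally take the pot off the pedal so that the flap shuts, and stand it upright on the middle of the cork pad.

Things in the scene. Friction and masses are not known exactly. Their poses are not given: they have to be found in the camera images.
- plate_1_center (a point): rejected test plate, may be absent (3 to 5 present): a notch 18 wide x 20 high mm cut out of its +y top corner; bare aluminium, 60 wide (y), 75 tall (z), 8 thick (x) mm, 0.1 kg; point at the centre of that outline. Stands in a rack slot, upper 45 mm clear above the rack.
- plate_2_center (a point): rejected test plate, may be absent (3 to 5 present): a notch 18 wide x 20 high mm cut out of its +y top corner; bare aluminium, 60 wide (y), 75 tall (z), 8 thick (x) mm, 0.1 kg; point at the centre of that outline. Stands in a rack slot, upper 45 mm clear above the rack.
- plate_3_center (a point): rejected test plate, may be absent (3 to 5 present): a notch 18 wide x 20 high mm cut out of its +y top corner; bare aluminium, 60 wide (y), 75 tall (z), 8 thick (x) mm, 0.1 kg; point at the centre of that outline. Stands in a rack slot, upper 45 mm clear above the rack.
- plate_4_center (a point): rejected test plate, may be absent (3 to 5 present): a notch 18 wide x 20 high mm cut out of its +y top corner; bare aluminium, 60 wide (y), 75 tall (z), 8 thick (x) mm, 0.1 kg; point at the centre of that outline. Stands in a rack slot, upper 45 mm clear above the rack.
- plate_5_center (a point): rejected test plate, may be absent (3 to 5 present): a notch 18 wide x 20 high mm cut out of its +y top corner; bare aluminium, 60 wide (y), 75 tall (z), 8 thick (x) mm, 0.1 kg; point at the centre of that outline. Stands in a rack slot, upper 45 mm clear above the rack.
- good_plate_center (a point): the good test plate, a full rectangle with no notch; must stay in the rack; bare aluminium, 60 wide (y), 75 tall (z), 8 thick (x) mm, 0.1 kg; point at the centre of that outline. Stands in a rack slot, upper 45 mm clear above the rack.
- rack: fixed slotted rack, 236 x 84 x 38 mm; origin at the centre of its underside, x along the row of slots, z up. Six upright slots at x = -95, -57, -19, 19, 57, 95 mm, 10.5 mm wide in x, floor 8 mm up; plates slide straight up or down in them. Which slots are filled varies.
- bin: fixed reject bin of grey sheet, 124 x 124 mm, 140 mm tall, 5 mm walls; origin at the centre of its underside, z up, front with the pedal on its -x side. Its whole top is the mouth (114 x 114 mm inside), covered by a flap hinged along the +x top edge; the inner floor slopes down to -x, 7 to 29 mm up.
- flap (a joint): angle of the bin's sprung flap, rad: 0 shut, level on the bin's top; 1.5 fully open, nearly upright along the +x edge, its free edge 267 mm above the work surface. Linked to the pedal: pedal up = shut, pedal fully down = open.
- pedal_top (a point): centre of the upper face of the pedal, a level steel plate 112 x 112 mm without a rim, its centre 123 mm in front (-x) of the bin's origin. 36 mm above the work surface when up; sinks straight down 25 mm, to 11 mm, against a light spring (3 N or less). The pot's weight holds it fully down.
- nest: the outer pot: fixed, steel, 110 mm across, 52 mm tall, on a 124 mm round foot; origin at the centre of its underside, z up. At its mouth two lips, on its +x and -x sides, each about 58 degrees wide, reach inward to 41 mm from the axis at heights 45 to 52 mm; between them the mouth is clear to 49 mm.
- pot_center (a point): inner pot, loose, steel, 0.4 kg, 90 mm tall, open top; point on its axis half-way up, z along the axis. Foot 72 mm across. Starts stuck in the outer pot, underside 10 mm above the work surface: two lugs on its own +x and -x sides (23 to 31 mm above its underside, reaching 47 mm from the axis) sit under the outer pot's lips, x axes within 0.15 rad.
- pot_rim (a point): centre of the inner pot's mouth, 90 mm above its underside. The top 30 mm is a collar 88 mm across outside, 72 mm inside: pinch its 8 mm wall from above, one finger inside. It lifts only 4 mm until turned 55 to 85 degrees either way about its axis, which brings the lugs clear of the lips; then it pulls straight up; 45 mm up it is out.
- pad_top (a point): centre of the upper face of the fixed round cork pad, 112 mm across, 4 mm thick, lying on the work surface.
There are look-alikes about, which are no part of the job. Leave any green look-alike of the part that bears plate_1_center alone.

How it is judged:
On the way, in this order (a step that is already met when the one before it is completed fails the run):
1. the pot is out of the outer pot and stands upright on the pedal, and the flap is open (horizontal distance between pot_center and pedal_top below 0.055 m and angle between pot_center's own z axis and vertical below 0.12 rad and value of joint flap above 1.2 rad), for 0.3 s.
2. all notched plates present are in the bin, with the flap still held open by the pot (z of plate_1_center in the frame of bin between 0 and 0.12 m and x of plate_1_center in the frame of bin between -0.062 and 0.062 m and y of plate_1_center in the frame of bin between -0.062 and 0.062 m and z of plate_2_center in the frame of bin between 0 and 0.12 m and x of plate_2_center in the frame of bin between -0.062 and 0.062 m and y of plate_2_center in the frame of bin between -0.062 and 0.062 m and z of plate_3_center in the frame of bin between 0 and 0.12 m and x of plate_3_center in the frame of bin between -0.062 and 0.062 m and y of plate_3_center in the frame of bin between -0.062 and 0.062 m and z of plate_4_center in the frame of bin between 0 and 0.12 m and x of plate_4_center in the frame of bin between -0.062 and 0.062 m and y of plate_4_center in the frame of bin between -0.062 and 0.062 m and z of plate_5_center in the frame of bin between 0 and 0.12 m and x of plate_5_center in the frame of bin between -0.062 and 0.062 m and y of plate_5_center in the frame of bin between -0.062 and 0.062 m and value of joint flap above 1.2 rad and horizontal distance between pot_center and pedal_top below 0.06 m), for 0.2 s.
At the end, for the whole second after the job is handed in: every notched plate present lies inside the bin, the flap is shut (under 0.15 rad), the pot stands upright (tilt under 0.12 rad) on the cork pad with its axis within 25 mm of the pad's centre, and the unnotched plate still stands in its slot (moved less than 12 mm, upright) (z of plate_1_center in the frame of bin between 0 and 0.12 m and x of plate_1_center in the frame of bin between -0.062 and 0.062 m and y of plate_1_center in the frame of bin between -0.062 and 0.062 m and z of plate_2_center in the frame of bin between 0 and 0.12 m and x of plate_2_center in the frame of bin between -0.062 and 0.062 m and y of plate_2_center in the frame of bin between -0.062 and 0.062 m and z of plate_3_center in the frame of bin between 0 and 0.12 m and x of plate_3_center in the frame of bin between -0.062 and 0.062 m and y of plate_3_center in the frame of bin between -0.062 and 0.062 m and z of plate_4_center in the frame of bin between 0 and 0.12 m and x of plate_4_center in the frame of bin between -0.062 and 0.062 m and y of plate_4_center in the frame of bin between -0.062 and 0.062 m and z of plate_5_center in the frame of bin between 0 and 0.12 m and x of plate_5_center in the frame of bin between -0.062 and 0.062 m and y of plate_5_center in the frame of bin between -0.062 and 0.062 m and value of joint flap below 0.15 rad and horizontal distance between pot_center and pad_top below 0.025 m and angle between pot_center's own z axis and vertical below 0.12 rad and z of pot_center in the frame of pad_top between 0.038 and 0.052 m and distance of good_plate_center from where it was at the start of the episode below 0.012 m and angle between good_plate_center's own z axis and vertical below 0.15 rad); the robot touches nothing.
Of plate_1, plate_2, plate_3, plate_4, plate_5 only 3 to 5 are there at a start; the rules pass over those that are not, and their reading is None.
At some moment in a run one of pot may be knocked a few centimetres aside while the robot is not near it.
It also fails if it takes over 210 s, if anything falls off the work surface, if the arm or the gripper's body presses on something with over 40 N, if the wrist force passes 120 N, or if a joint passes its speed limit or range.

## Working session

There is one attempt and no reset: what is moved stays moved. The work goes in short steps, Python scripts to look and compute and a tool call to move; the robot and the scene stay as the last step left them, time stands still between calls to the robot, and variables do not carry over. Pictures are saved under pics/ and viewed, about 12 in all and at most 16, crops included, and the job is handed in when it is done.

Besides the shell and the picture viewer there is one more tool, called by a JSON object that holds its "op" and its "data", one argument or row to a line. send_rows: Moves the arm, as the interface text tells. Its arguments: {"type":"object","properties":{"motion":{"type":"array","items":{"type":"object","properties":{"translation":{"type":"array","items":{"type":"number"}},"delta_rot":{"type":"array","items":{"type":"number"}}}}},"fingers":{"type":"number"},"squeeze":{"type":"number"}},"required":["motion"]}

```bash
mkdir -p pics; ls; cat > h.py <<'E'
import numpy as np, cv2
from rig import robot
from scipy.spatial.transform import Rotation as R_
def snap(name,out):
    s=robot.read_state(); c=robot.camera(name); cv2.imwrite('pics/'+out+'.png',c['frame'])
    K=np.array([[c['fx'],0,c['cx']],[0,c['fy'],c['cy']],[0,0,1]]); d=np.array(c['dist_coeffs'],float)
    if 'R' in c: R=np.array(c['R']); t=np.array(c['t'])
    else:
        H=np.array(c['hand_eye']); T=np.eye(4); T[:3,:3]=R_.from_euler('xyz',s['ee_rot']).as_matrix(); T[:3,3]=s['position']
        W=np.linalg.inv(T@H); R=W[:3,:3]; t=W[:3,3]
    np.savez('pics/'+out+'.npz',K=K,d=d,R=R,t=t)
    return c['frame']
def load(n):
    z=np.load('pics/'+n+'.npz'); return z['K'],z['d'],z['R'],z['t']
def ray(n,px):
    K,d,R,t=load(n); u=cv2.undistortPoints(np.array(px,float).reshape(-1,1,2),K,d).reshape(-1,2)
    D=np.c_[u,np.ones(len(u))]@R; return -R.T@t,D
def onz(n,px,z):
    o,D=ray(n,px); return o+D*((z-o[2])/D[:,2])[:,None]
def proj(n,P):
    K,d,R,t=load(n); return cv2.projectPoints(np.array(P,float).reshape(-1,1,3),cv2.Rodrigues(R)[0],t,K,d)[0].reshape(-1,2)
E
python3 - <<'E'
from h import *
print(robot.read_state())
for n in ('scene','top','wrist'): snap(n,n+'0'); print(n,-load(n+'0')[2].T@load(n+'0')[3], load(n+'0')[2][2])
E
```

```text
pics
{'clock': 0.0, 'joint_positions': array([ 6.56514764e-01,  4.94160835e-01,  1.34613470e+00,  3.07155452e-05,
        1.30250253e+00, -9.55267868e-02]), 'dq': array([-1.45747419e-03, -2.21236361e-03, -7.29573108e-04, -7.18045385e-05,
        3.23813505e-03, -5.79350573e-04]), 'joint_torque': array([-2.77729887e-03, -8.78853393e+01, -3.81821823e+01,  7.03362026e-02,
        5.39613341e-02, -1.27891308e-04]), 'position': array([0.45613299, 0.42672053, 0.21335096]), 'ee_rot': array([-3.14039556e+00, -1.44446116e-04,  2.32282963e+00]), 'wrist_force': array([0.29656552, 0.80429401, 0.51284209]), 'moment': array([ 0.01160655, -0.00730609,  0.04262888]), 'opening': 1.0000804335033509}
scene [-0.20151346 -0.58639223  1.00253948] [ 0.57606268  0.4440228  -0.68629115]
top [ 0.31619282 -0.03204452  1.55034962] [ 0.12987453 -0.00670184 -0.99150779]
wrist [0.40152558 0.48606827 0.38653993] [ 0.19459717 -0.21083672 -0.95795606]
```

View pics/scene0.png

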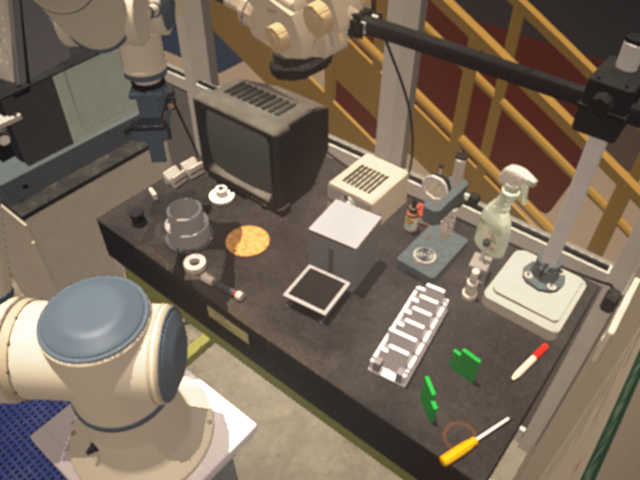

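View pics/top0.png

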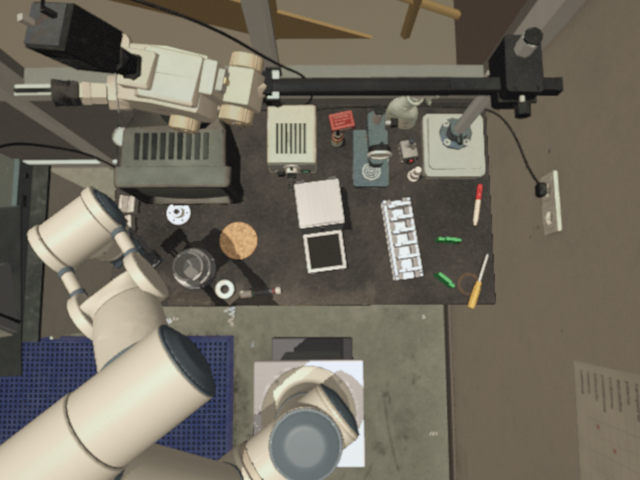

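The scene view shows the pot at about (188,222), pad (248,241), bin (345,240), pedal (318,290), rack (412,332), and green decoys at (430,398) and (465,363). The top view has the pot at (193,268), pad (238,240), bin (320,203), pedal (324,251) and rack (402,238).

```bash
python3 - <<'E'
from h import *
for n,p,z in (('pad',(238,240),.004),('bin',(320,203),.14),('pedal',(324,251),.036),('pot',(193,266),.1),('rack',(402,238),.04)):
    print(n,onz('top0',[p],z)[0])
f=cv2.imread('pics/top0.png'); s=cv2.imread('pics/scene0.png')
a=cv2.resize(f[185:305,370:500],None,fx=3,fy=3,interpolation=2); b=cv2.resize(s[275:395,360:490],None,fx=3,fy=3,interpolation=2)
c=cv2.resize(f[225:305,155:285],None,fx=3,fy=3,interpolation=2); d=cv2.resize(s[185:265,140:270],None,fx=3,fy=3,interpolation=2)
cv2.imwrite('pics/c0.png',np.vstack([np.hstack([a,b]),np.hstack([c,d])]))
E
```

```text
pad [0.50643423 0.20973847 0.004     ]
bin [ 0.59117756 -0.03640849  0.14      ]
pedal [ 0.4684437  -0.04750446  0.036     ]
pot [0.42219471 0.31963569 0.1       ]
rack [ 0.5048467  -0.27667666  0.04      ]
```

View pics/c0.png

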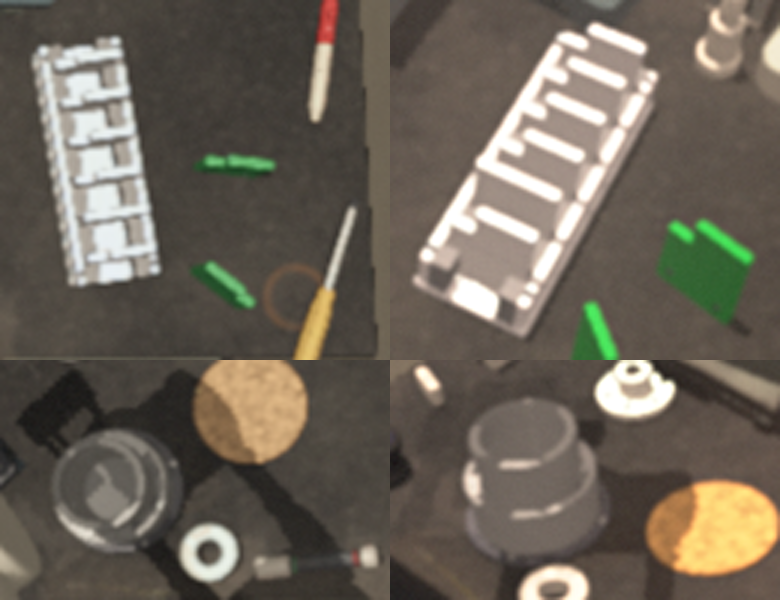

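View pics/wrist0.png

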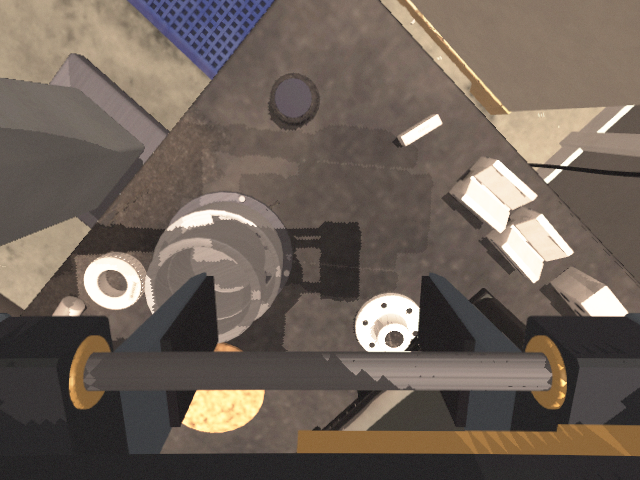

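The crops show a full rack with six plates. The one at crop (520,182), second from the robot's end, has no notch; the others have a notch on the left (+y). The wrist view has the pot at left, about (215,280), partly hidden by a finger. I'll move to get a clear view of it.

```bash
cat >> h.py <<'E'
def rel(dw):  # world shift -> tool axes
    s=robot.read_state(); return R_.from_euler('xyz',s['ee_rot']).as_matrix().T@np.array(dw,float)
E
python3 - <<'E'
from h import *
print(load('wrist0')[0])
p=onz('wrist0',[(320,190),(320,140)],.1); print(p)
for q in p: print(rel(np.array([.4222,.3196,.1])-q))
E
```

```text
[[414.3758467    0.         317.34175675]
 [  0.         414.3758467  244.31233729]
 [  0.           0.           1.        ]]
[[0.43421605 0.45303422 0.1       ]
 [0.41122427 0.47756302 0.1       ]]
[-8.92405665e-02 -9.99259272e-02  8.89149642e-05]
[-1.22860238e-01 -9.98906245e-02  8.55710017e-05]
```

{"op": "send_rows", "data": {
  "motion": [
    {"translation":[-0.02,-0.02,0]},
    {"translation":[-0.02,-0.02,0]},
    {"translation":[-0.02,-0.02,0]},
    {"translation":[-0.02,-0.02,0]},
    {"translation":[-0.025,-0.02,0]},
    {"translation":[0,0,0]},
    {"translation":[0,0,0]},
    {"translation":[0,0,0]},
    {"translation":[0,0,0]},
    {"translation":[0,0,0]}
  ],
  "fingers": 0.04
}}

```text
invalid input
```

```bash
python3 - <<'E'
from h import *
f=snap('wrist','w1'); s=robot.read_state(); print(s['position'],s['ee_rot'],s['joint_positions'])
E
```

```text
[0.45623702 0.42680148 0.21356141] [-3.14082935e+00 -8.05353931e-05  2.32282308e+00] [ 6.56528373e-01  4.93939919e-01  1.34591903e+00  7.65878529e-06
  1.30250121e+00 -9.55004397e-02]
```

View pics/w1.png

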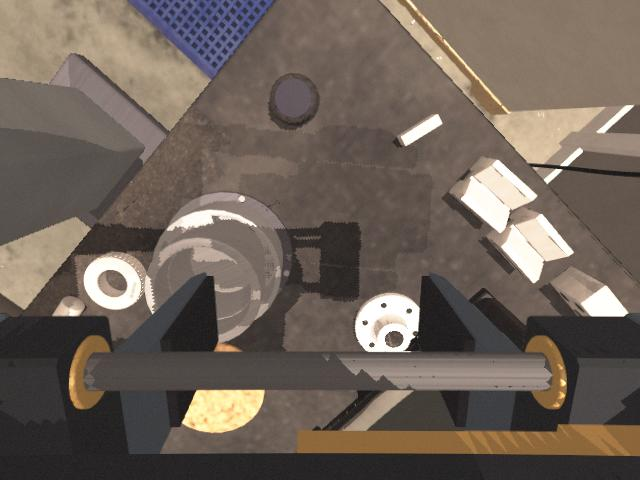

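The move was refused because it has no delta_rot, so the picture hasn't changed. I'll send it again with both keys in every row.

{"op": "send_rows", "data": {
  "motion": [
    {"translation":[-0.02,-0.02,0],"delta_rot":[0,0,0]},
    {"translation":[-0.02,-0.02,0],"delta_rot":[0,0,0]},
    {"translation":[-0.02,-0.02,0],"delta_rot":[0,0,0]},
    {"translation":[-0.02,-0.02,0],"delta_rot":[0,0,0]},
    {"translation":[-0.025,-0.02,0],"delta_rot":[0,0,0]},
    {"translation":[0,0,0],"delta_rot":[0,0,0]},
    {"translation":[0,0,0],"delta_rot":[0,0,0]},
    {"translation":[0,0,0],"delta_rot":[0,0,0]},
    {"translation":[0,0,0],"delta_rot":[0,0,0]},
    {"translation":[0,0,0],"delta_rot":[0,0,0]}
  ],
  "fingers": 0.04
}}

```text
clock: 1.45
position: [0.4551, 0.2823, 0.2138]
ee_rot: [-3.141, -0.0, 2.323]
wrist_force: [0.6, 0.4, 0.4]
opening: 0.439
```

```bash
python3 - <<'E'
from h import *
f=snap('wrist','w1'); s=robot.read_state(); print(s['position'],s['ee_rot'],s['joint_positions'])
E
```

```text
[0.45507696 0.28218244 0.21386821] [-3.14152274e+00 -1.07184007e-05  2.32323921e+00] [ 4.43521770e-01  3.68185655e-01  1.56612534e+00 -1.18181875e-05
  1.20735153e+00 -3.08916908e-01]
```

View pics/w1.png

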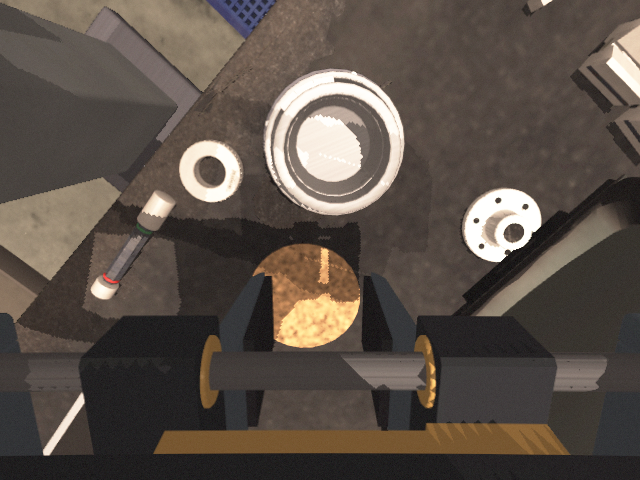

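The wrist view shows the pot rim around (335,143), the ring at (210,170) and the pad at (305,295). I'll measure the rim from its edges.

```bash
python3 - <<'E'
from h import *
f=cv2.imread('pics/w1.png'); g=cv2.cvtColor(f,6)
# radial profile of brightness about guess on rectified plane z=.1
c=onz('w1',[(335,145)],.1)[0]; print(c)
for z in (.1,):
    for a in range(0,360,30):
        u=np.array([np.cos(np.radians(a)),np.sin(np.radians(a)),0])
        r=np.arange(.02,.064,.002); P=proj('w1',c+r[:,None]*u)
        v=[int(g[int(round(y)),int(round(x))]) for x,y in P]; print(a,v)
cv2.imwrite('pics/c1.png',cv2.resize(f[50:240,240:430],None,fx=3,fy=3,interpolation=2))
E
```

```text
[0.41979448 0.33767113 0.1       ]
0 [238, 238, 89, 97, 100, 94, 122, 89, 91, 95, 237, 237, 218, 201, 68, 69, 69, 67, 69, 67, 65, 65]
30 [110, 109, 91, 93, 90, 90, 100, 89, 90, 159, 235, 229, 221, 195, 65, 67, 64, 63, 61, 68, 66, 64]
60 [108, 112, 91, 87, 85, 87, 99, 89, 217, 252, 251, 243, 250, 117, 81, 78, 77, 73, 79, 80, 73, 73]
90 [177, 179, 140, 93, 93, 104, 87, 162, 252, 253, 253, 237, 252, 163, 86, 79, 77, 81, 80, 83, 82, 84]
120 [175, 179, 158, 89, 94, 114, 86, 252, 254, 254, 147, 196, 253, 254, 92, 94, 90, 93, 90, 90, 90, 90]
150 [172, 180, 176, 108, 91, 92, 119, 252, 254, 254, 237, 255, 250, 207, 154, 80, 84, 88, 111, 107, 98, 95]
180 [244, 240, 244, 155, 90, 92, 87, 244, 252, 251, 204, 254, 251, 232, 155, 87, 93, 87, 92, 99, 92, 96]
210 [243, 242, 239, 213, 110, 106, 127, 125, 241, 233, 212, 104, 215, 227, 119, 67, 65, 69, 72, 64, 70, 67]
240 [253, 253, 253, 223, 118, 117, 125, 105, 227, 253, 250, 237, 106, 244, 181, 42, 69, 81, 85, 82, 80, 79]
270 [239, 237, 236, 177, 124, 121, 122, 166, 116, 206, 242, 226, 206, 136, 60, 51, 59, 73, 57, 63, 69, 64]
300 [237, 235, 231, 120, 118, 122, 120, 211, 113, 117, 244, 236, 218, 203, 156, 64, 60, 66, 36, 36, 35, 33]
330 [239, 240, 175, 109, 111, 116, 112, 222, 107, 107, 206, 238, 228, 203, 67, 64, 69, 62, 39, 60, 45, 41]
```

View pics/c1.png

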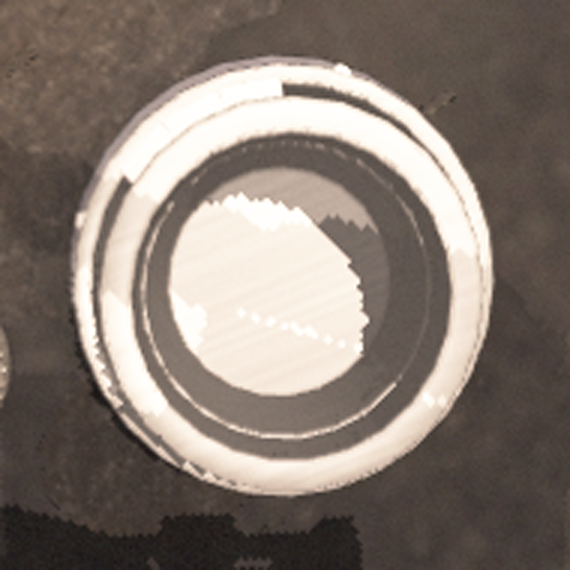

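```bash
python3 - <<'E'
from h import *
pts=[(133,297),(450,297),(291,135),(291,460)]
e=onz('w1',[(240+x/3,50+y/3) for x,y in pts],.1); print(e, np.linalg.norm(e[0]-e[1]),np.linalg.norm(e[2]-e[3]),e.mean(0))
c=e.mean(0); s=robot.read_state(); y=R_.from_euler('xyz',s['ee_rot']).as_matrix()[:,1]; print('tool y',y)
for sg in (1,-1): print(sg, rel(c+sg*.040*y-s['position']))
f=cv2.imread('pics/top0.png'); h=cv2.cvtColor(f,40); print(onz('top0',[(193,266)],.1))
# pad from w1 colour
m=cv2.inRange(cv2.cvtColor(cv2.imread('pics/top0.png'),40),(8,90,90),(25,255,255)); n,l,st,ce=cv2.connectedComponentsWithStats(m[225:260,215:262]); print(st[1:],ce[1:]+[215,225])
E
```

```text
[[0.3966177  0.31240076 0.1       ]
 [0.44875084 0.36108797 0.1       ]
 [0.39888959 0.36134391 0.1       ]
 [0.4483662  0.30989582 0.1       ]] 0.07133238534668078 0.07137815408169255 [0.42315608 0.33618211 0.1       ]
tool y [ 7.30021524e-01  6.83424151e-01 -6.99179093e-05]
1 [0.0612352  0.05360971 0.11386792]
-1 [ 0.0612352  -0.02639029  0.11386792]
[[0.42219471 0.31963569 0.1       ]]
[[   5    0   38   35 1098]] [[238.3442623  240.88433515]]
```

{"op": "send_rows", "data": {
  "motion": [
    {"translation":[0.02,0.017,0],"delta_rot":[0,0,0]},
    {"translation":[0.02,0.017,0],"delta_rot":[0,0,0]},
    {"translation":[0.021,0.018,0],"delta_rot":[0,0,0]},
    {"translation":[0,0,0.02],"delta_rot":[0,0,0]},
    {"translation":[0,0,0.02],"delta_rot":[0,0,0]},
    {"translation":[0,0,0.02],"delta_rot":[0,0,0]},
    {"translation":[0,0,0.02],"delta_rot":[0,0,0]},
    {"translation":[0,0,0],"delta_rot":[0,0,0]},
    {"translation":[0,0,0],"delta_rot":[0,0,0]},
    {"translation":[0,0,0],"delta_rot":[0,0,0]}
  ],
  "fingers": 0.04
}}

```text
clock: 2.75
position: [0.4519, 0.3623, 0.1348]
ee_rot: [3.14, 0.0, 2.323]
wrist_force: [0.3, 0.1, -0.3]
opening: 0.437
```

```bash
python3 - <<'E'
from h import *
f=snap('wrist','w2'); s=robot.read_state(); print(s['position'],s['ee_rot'])
c=np.array([.4232,.3362,.1]); y=R_.from_euler('xyz',s['ee_rot']).as_matrix()[:,1]
print(rel(c+.038*y-s['position']))
E
```

```text
[0.45181327 0.3622854  0.13473062] [3.14030896e+00 2.19233650e-04 2.32283354e+00]
[ 0.000504   -0.00076046  0.03468078]
```

View pics/w2.png

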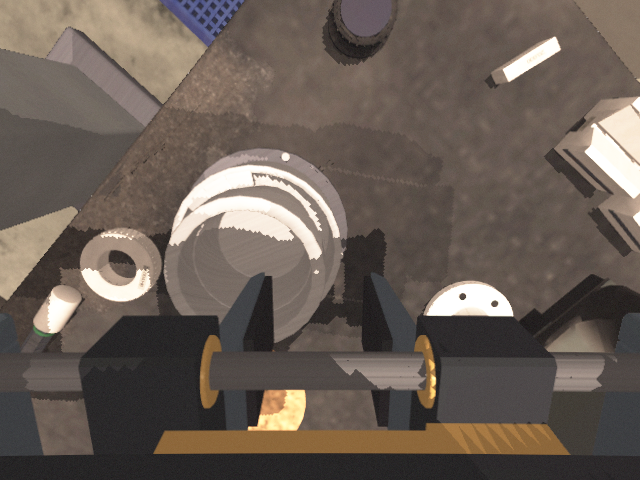

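The fingers straddle the rim's right wall, with the left finger over the mouth. I'll go down and close.

{"op": "send_rows", "data": {
  "motion": [
    {"translation":[0,0,0.02],"delta_rot":[0,0,0]},
    {"translation":[0,0,0.02],"delta_rot":[0,0,0]},
    {"translation":[0,0,0.018],"delta_rot":[0,0,0]},
    {"translation":[0,0,0],"delta_rot":[0,0,0]},
    {"translation":[0,0,0],"delta_rot":[0,0,0]},
    {"translation":[0,0,0],"delta_rot":[0,0,0]},
    {"translation":[0,0,0],"delta_rot":[0,0,0]},
    {"translation":[0,0,0],"delta_rot":[0,0,0]},
    {"translation":[0,0,0],"delta_rot":[0,0,0]},
    {"translation":[0,0,0],"delta_rot":[0,0,0]}
  ],
  "fingers": 0.04
}}

```text
clock: 4.05
position: [0.4514, 0.362, 0.0759]
ee_rot: [-3.142, -0.0, 2.323]
wrist_force: [-0.9, 0.1, 0.2]
opening: 0.442
```

{"op": "send_rows", "data": {
  "motion": [
    {"translation":[0,0,0],"delta_rot":[0,0,0]},
    {"translation":[0,0,0],"delta_rot":[0,0,0]},
    {"translation":[0,0,0],"delta_rot":[0,0,0]},
    {"translation":[0,0,0],"delta_rot":[0,0,0]},
    {"translation":[0,0,0],"delta_rot":[0,0,0]},
    {"translation":[0,0,0],"delta_rot":[0,0,0]},
    {"translation":[0,0,0],"delta_rot":[0,0,0]},
    {"translation":[0,0,0],"delta_rot":[0,0,0]},
    {"translation":[0,0,0],"delta_rot":[0,0,0]},
    {"translation":[0,0,0],"delta_rot":[0,0,0]}
  ],
  "fingers": 0.0,
  "squeeze": 50
}}

```text
clock: 5.3
position: [0.4514, 0.362, 0.0759]
ee_rot: [-3.142, -0.0, 2.323]
wrist_force: [-1.9, 1.1, 0.8]
opening: 0.109
```

{"op": "send_rows", "data": {
  "motion": [
    {"translation":[0,0,-0.002],"delta_rot":[0,0,0]},
    {"translation":[0.0034,-0.00015,0],"delta_rot":[0,0,-5]},
    {"translation":[0.0034,-0.00015,0],"delta_rot":[0,0,-5]},
    {"translation":[0.0034,-0.00015,0],"delta_rot":[0,0,-5]},
    {"translation":[0.0034,-0.00015,0],"delta_rot":[0,0,-5]},
    {"translation":[0.0034,-0.00015,0],"delta_rot":[0,0,-5]},
    {"translation":[0.0034,-0.00015,0],"delta_rot":[0,0,-5]},
    {"translation":[0,0,0],"delta_rot":[0,0,0]},
    {"translation":[0,0,0],"delta_rot":[0,0,0]},
    {"translation":[0,0,0],"delta_rot":[0,0,0]}
  ]
}}

```text
clock: 6.55
position: [0.4345, 0.3726, 0.0779]
ee_rot: [3.142, 0.0, 2.845]
wrist_force: [0.7, 0.0, -4.0]
opening: 0.105
```

{"op": "send_rows", "data": {
  "motion": [
    {"translation":[0.0034,-0.00015,0],"delta_rot":[0,0,-5]},
    {"translation":[0.0034,-0.00015,0],"delta_rot":[0,0,-5]},
    {"translation":[0.0034,-0.00015,0],"delta_rot":[0,0,-5]},
    {"translation":[0.0034,-0.00015,0],"delta_rot":[0,0,-5]},
    {"translation":[0.0034,-0.00015,0],"delta_rot":[0,0,-5]},
    {"translation":[0.0034,-0.00015,0],"delta_rot":[0,0,-5]},
    {"translation":[0.0034,-0.00015,0],"delta_rot":[0,0,-5]},
    {"translation":[0.0034,-0.00015,0],"delta_rot":[0,0,-5]},
    {"translation":[0,0,0],"delta_rot":[0,0,0]},
    {"translation":[0,0,0],"delta_rot":[0,0,0]}
  ]
}}

```text
clock: 7.8
position: [0.4079, 0.3713, 0.0779]
ee_rot: [3.142, 0.0, -2.741]
wrist_force: [0.2, 0.4, -4.0]
opening: 0.108
```

{"op": "send_rows", "data": {
  "motion": [
    {"translation":[0,0,-0.003],"delta_rot":[0,0,0]},
    {"translation":[0,0,-0.003],"delta_rot":[0,0,0]},
    {"translation":[0,0,-0.004],"delta_rot":[0,0,0]},
    {"translation":[0,0,0],"delta_rot":[0,0,0]},
    {"translation":[0,0,0],"delta_rot":[0,0,0]},
    {"translation":[0,0,0],"delta_rot":[0,0,0]},
    {"translation":[0,0,0],"delta_rot":[0,0,0]},
    {"translation":[0,0,0],"delta_rot":[0,0,0]},
    {"translation":[0,0,0],"delta_rot":[0,0,0]},
    {"translation":[0,0,0],"delta_rot":[0,0,0]}
  ]
}}

```text
clock: 9.05
position: [0.4077, 0.3712, 0.0879]
ee_rot: [-3.142, 0.0, -2.739]
wrist_force: [-0.7, -0.6, -4.4]
opening: 0.105
```

It's free: 10 mm up with only the pot's weight on the wrist. I'll lift it fully and measure the bin and pedal from the fixed views.

{"op": "send_rows", "data": {
  "motion": [
    {"translation":[0,0,-0.015],"delta_rot":[0,0,0]},
    {"translation":[0,0,-0.015],"delta_rot":[0,0,0]},
    {"translation":[0,0,-0.015],"delta_rot":[0,0,0]},
    {"translation":[0,0,-0.015],"delta_rot":[0,0,0]},
    {"translation":[0,0,-0.015],"delta_rot":[0,0,0]},
    {"translation":[0,0,-0.015],"delta_rot":[0,0,0]},
    {"translation":[0,0,-0.01],"delta_rot":[0,0,0]},
    {"translation":[0,0,0],"delta_rot":[0,0,0]},
    {"translation":[0,0,0],"delta_rot":[0,0,0]},
    {"translation":[0,0,0],"delta_rot":[0,0,0]}
  ]
}}

```text
clock: 10.3
position: [0.4074, 0.371, 0.1874]
ee_rot: [-3.141, -0.001, -2.739]
wrist_force: [0.2, -0.3, -5.3]
opening: 0.108
```

```bash
python3 - <<'E'
from h import *
f=cv2.imread('pics/top0.png'); s=cv2.imread('pics/scene0.png')
for n,im,(x0,x1,y0,y1) in (('top0',f,(285,360,170,285)),('scene0',s,(275,385,200,325))):
    pass
a=cv2.resize(f[170:285,285,][:0] if 0 else f[170:285,285:365],None,fx=5,fy=5,interpolation=2)
b=cv2.resize(s[255:325,275:355],None,fx=5,fy=5,interpolation=2)
b=cv2.copyMakeBorder(b,0,a.shape[0]-b.shape[0],0,0,0)
cv2.imwrite('pics/c2.png',np.hstack([a,b]))
E
```

```text
(no output)
```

View pics/c2.png

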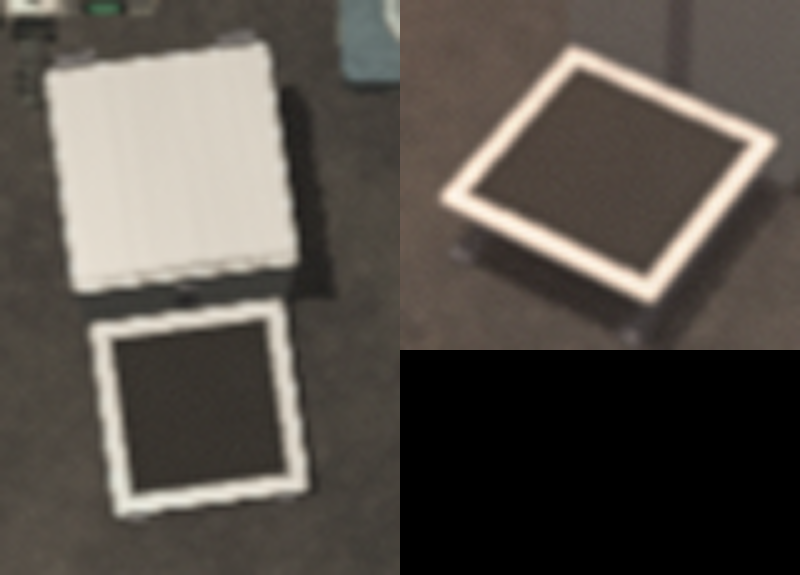

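The crop shows the lid corners at (45,72), (270,43), (298,262), (75,292), and the pedal corners in both views.

```bash
python3 - <<'E'
from h import *
def q(n,P,o,z):
    e=onz(n,[(o[0]+x/5,o[1]+y/5) for x,y in P],z); d=e[0]-e[3]; d2=e[1]-e[2]; v=d+d2
    print(n,z,e.mean(0),'sides',np.linalg.norm(d),np.linalg.norm(e[1]-e[0]),'x-dir deg',np.degrees(np.arctan2(v[1],v[0]))); return e.mean(0)
p=q('top0',[(90,323),(282,300),(308,490),(118,517)],(285,170),.036)
l=q('top0',[(45,72),(270,43),(298,262),(75,292)],(285,170),.142)
p2=q('scene0',[(172,45),(378,138),(252,303),(40,197)],(275,255),.036)
print(np.linalg.norm((p-l)[:2]), np.linalg.norm((p2-l)[:2]))
E
```

```text
top0 0.036 [ 0.46722503 -0.05014132  0.036     ] sides 0.11519887007493322 0.11381969546462165 x-dir deg 7.5266363125752775
top0 0.142 [ 0.58990456 -0.03475868  0.142     ] sides 0.12433391265562763 0.1258402205966733 x-dir deg 7.035079684599963
scene0 0.036 [ 0.46861191 -0.05226179  0.036     ] sides 0.11209496602583857 0.11233620727738214 x-dir deg 7.483937198106558
0.12364018138448084 0.12254904098030031
```

{"op": "send_rows", "data": {
  "motion": [
    {"translation":[0.0053,-0.02,0],"delta_rot":[0,0,0]},
    {"translation":[0.0092,-0.035,0],"delta_rot":[0,0,0]},
    {"translation":[0.0119,-0.045,0],"delta_rot":[0,0,0]},
    {"translation":[0.0119,-0.045,0],"delta_rot":[0,0,0]},
    {"translation":[0.0119,-0.045,0],"delta_rot":[0,0,0]},
    {"translation":[0.0119,-0.045,0],"delta_rot":[0,0,0]},
    {"translation":[0.0119,-0.045,0],"delta_rot":[0,0,0]},
    {"translation":[0.0119,-0.045,0],"delta_rot":[0,0,0]},
    {"translation":[0.0079,-0.03,0],"delta_rot":[0,0,0]},
    {"translation":[0.0053,-0.02,0],"delta_rot":[0,0,0]}
  ]
}}

```text
clock: 11.55
position: [0.463, -0.0146, 0.1877]
ee_rot: [3.142, -0.001, -2.74]
wrist_force: [-0.4, 0.3, -4.7]
opening: 0.107
```

{"op": "send_rows", "data": {
  "motion": [
    {"translation":[0,0,0],"delta_rot":[0,0,4]},
    {"translation":[0,0,0],"delta_rot":[0,0,4]},
    {"translation":[0,0,0],"delta_rot":[0,0,4]},
    {"translation":[0,0,0],"delta_rot":[0,0,3.8]},
    {"translation":[0,0,0],"delta_rot":[0,0,0]},
    {"translation":[0,0,0],"delta_rot":[0,0,0]},
    {"translation":[0,0,0],"delta_rot":[0,0,0]},
    {"translation":[0,0,0],"delta_rot":[0,0,0]},
    {"translation":[0,0,0],"delta_rot":[0,0,0]},
    {"translation":[0,0,0],"delta_rot":[0,0,0]}
  ]
}}

```text
clock: 12.8
position: [0.4635, -0.0126, 0.1879]
ee_rot: [3.142, -0.0, -3.014]
wrist_force: [0.2, -0.7, -4.4]
opening: 0.11
```

```bash
python3 - <<'E'
from h import *
f=snap('wrist','w3'); g=snap('scene','s3'); s=robot.read_state(); print(s['position'],s['ee_rot'])
c=np.array([.468,-.051,.1]); y=R_.from_euler('xyz',s['ee_rot']).as_matrix()[:,1]
print(y,rel(c+.038*y-s['position']))
cv2.imwrite('pics/c3.png',np.hstack([cv2.resize(f,(400,300)),cv2.resize(g[130:370,200:520],(400,300))]))
E
```

```text
[ 0.46354713 -0.01257989  0.18791486] [-3.14158057e+00  4.02653826e-07 -3.01432188e+00]
[-1.26927465e-01  9.91912001e-01 -1.20805552e-05] [ 0.00045974 -0.0006735   0.08791533]
```

View pics/c3.png

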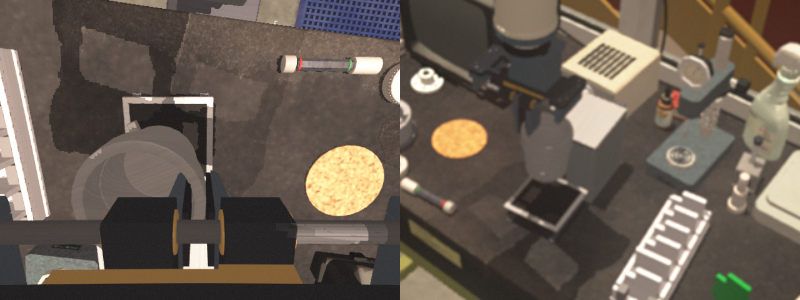

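The pot hangs over the pedal (10 pictures viewed). I'll lower it.

{"op": "send_rows", "data": {
  "motion": [
    {"translation":[0,0,0.015],"delta_rot":[0,0,0]},
    {"translation":[0,0,0.02],"delta_rot":[0,0,0]},
    {"translation":[0,0,0.02],"delta_rot":[0,0,0]},
    {"translation":[0,0,0.015],"delta_rot":[0,0,0]},
    {"translation":[0,0,0.01],"delta_rot":[0,0,0]},
    {"translation":[0,0,0.01],"delta_rot":[0,0,0]},
    {"translation":[0,0,0.01],"delta_rot":[0,0,0]},
    {"translation":[0,0,0.005],"delta_rot":[0,0,0]},
    {"translation":[0,0,0],"delta_rot":[0,0,0]},
    {"translation":[0,0,0],"delta_rot":[0,0,0]}
  ]
}}

```text
clock: 14.15
position: [0.4636, -0.0126, 0.0831]
ee_rot: [-3.142, 0.0, -3.014]
wrist_force: [-1.0, -0.3, -2.6]
opening: 0.113
```

{"op": "send_rows", "data": {
  "motion": [
    {"translation":[0,0,0.002],"delta_rot":[0,0,0]},
    {"translation":[0,0,0.002],"delta_rot":[0,0,0]},
    {"translation":[0,0,0.001],"delta_rot":[0,0,0]},
    {"translation":[0,0,0],"delta_rot":[0,0,0]},
    {"translation":[0,0,0],"delta_rot":[0,0,0]},
    {"translation":[0,0,0],"delta_rot":[0,0,0]},
    {"translation":[0,0,0],"delta_rot":[0,0,0]},
    {"translation":[0,0,0],"delta_rot":[0,0,0]},
    {"translation":[0,0,0],"delta_rot":[0,0,0]},
    {"translation":[0,0,0],"delta_rot":[0,0,0]}
  ]
}}

```text
clock: 15.4
position: [0.4642, -0.012, 0.0801]
ee_rot: [3.141, 0.003, -3.015]
wrist_force: [-11.2, 10.4, 58.4]
opening: 0.111
```

Bottomed out at TCP 0.080 or so. I'll ease back up, then release.

{"op": "send_rows", "data": {
  "motion": [
    {"translation":[0,0,-0.001],"delta_rot":[0,0,0]},
    {"translation":[0,0,-0.0012],"delta_rot":[0,0,0]},
    {"translation":[0,0,0],"delta_rot":[0,0,0]},
    {"translation":[0,0,0],"delta_rot":[0,0,0]},
    {"translation":[0,0,0],"delta_rot":[0,0,0]},
    {"translation":[0,0,0],"delta_rot":[0,0,0]},
    {"translation":[0,0,0],"delta_rot":[0,0,0]},
    {"translation":[0,0,0],"delta_rot":[0,0,0]},
    {"translation":[0,0,0],"delta_rot":[0,0,0]},
    {"translation":[0,0,0],"delta_rot":[0,0,0]}
  ]
}}

```text
clock: 16.65
position: [0.4638, -0.0124, 0.0806]
ee_rot: [3.142, 0.001, -3.015]
wrist_force: [-3.3, 4.6, 15.1]
opening: 0.109
```

{"op": "send_rows", "data": {
  "motion": [
    {"translation":[0,0,0],"delta_rot":[0,0,0]},
    {"translation":[0,0,0],"delta_rot":[0,0,0]},
    {"translation":[0,0,0],"delta_rot":[0,0,0]},
    {"translation":[0,0,0],"delta_rot":[0,0,0]},
    {"translation":[0,0,0],"delta_rot":[0,0,0]},
    {"translation":[0,0,-0.015],"delta_rot":[0,0,0]},
    {"translation":[0,0,-0.02],"delta_rot":[0,0,0]},
    {"translation":[0,0,-0.025],"delta_rot":[0,0,0]},
    {"translation":[0,0,-0.03],"delta_rot":[0,0,0]},
    {"translation":[0,0,-0.03],"delta_rot":[0,0,0]}
  ],
  "fingers": 0.03
}}

```text
clock: 17.9
position: [0.4633, -0.0126, 0.2011]
ee_rot: [3.142, -0.0, -3.014]
wrist_force: [0.4, -0.0, -0.6]
opening: 0.325
```

Released. Next I'll look at the rack from above and check the flap with the scene camera.

{"op": "send_rows", "data": {
  "motion": [
    {"translation":[-0.001,-0.02,-0.025],"delta_rot":[0,0,0]},
    {"translation":[-0.001,-0.035,-0.025],"delta_rot":[0,0,0]},
    {"translation":[-0.001,-0.04,0],"delta_rot":[0,0,0]},
    {"translation":[-0.001,-0.04,0],"delta_rot":[0,0,0]},
    {"translation":[-0.001,-0.04,0],"delta_rot":[0,0,0]},
    {"translation":[-0.001,-0.04,0],"delta_rot":[0,0,0]},
    {"translation":[-0.001,-0.04,0],"delta_rot":[0,0,0]},
    {"translation":[-0.001,-0.04,0],"delta_rot":[0,0,0]},
    {"translation":[-0.001,-0.03,0],"delta_rot":[0,0,0]},
    {"translation":[-0.001,-0.012,0],"delta_rot":[0,0,0]}
  ]
}}

```text
clock: 19.15
position: [0.5161, -0.3469, 0.2497]
ee_rot: [3.141, -0.0, -3.016]
wrist_force: [-0.1, -0.6, 0.1]
opening: 0.325
```

{"op": "send_rows", "data": {
  "motion": [
    {"translation":[0,0,0],"delta_rot":[0,0,9]},
    {"translation":[0,0,0],"delta_rot":[0,0,10]},
    {"translation":[0,0,0],"delta_rot":[0,0,10]},
    {"translation":[0,0,0],"delta_rot":[0,0,10]},
    {"translation":[0,0,0],"delta_rot":[0,0,10]},
    {"translation":[0,0,0],"delta_rot":[0,0,10]},
    {"translation":[0,0,0],"delta_rot":[0,0,10]},
    {"translation":[0,0,0],"delta_rot":[0,0,10]},
    {"translation":[0,0,0],"delta_rot":[0,0,9]},
    {"translation":[0,0,0],"delta_rot":[0,0,0]}
  ]
}}

```text
clock: 20.4
position: [0.5162, -0.3449, 0.2501]
ee_rot: [-3.141, -0.0, 1.734]
wrist_force: [0.4, -0.4, -0.2]
opening: 0.33
```

```bash
python3 - <<'E'
from h import *
for i in range(3): robot.read_state()
f=snap('wrist','w4'); g=snap('scene','s4'); s=robot.read_state(); print(s['clock'],s['position'],s['ee_rot'],s['joint_positions'])
cv2.imwrite('pics/c4.png',np.vstack([f,np.hstack([g[180:300,260:420],g[180:300,130:290],np.zeros((120,320,3),np.uint8)])]))
E
```

```text
20.5 [ 0.51616755 -0.34513012  0.250096  ] [-3.14144016e+00 -2.61181002e-04  1.73715144e+00] [-6.85534318e-01  4.57211648e-01  1.30630944e+00  5.83271261e-05
  1.37836853e+00 -8.51900619e-01]
```

View pics/c4.png

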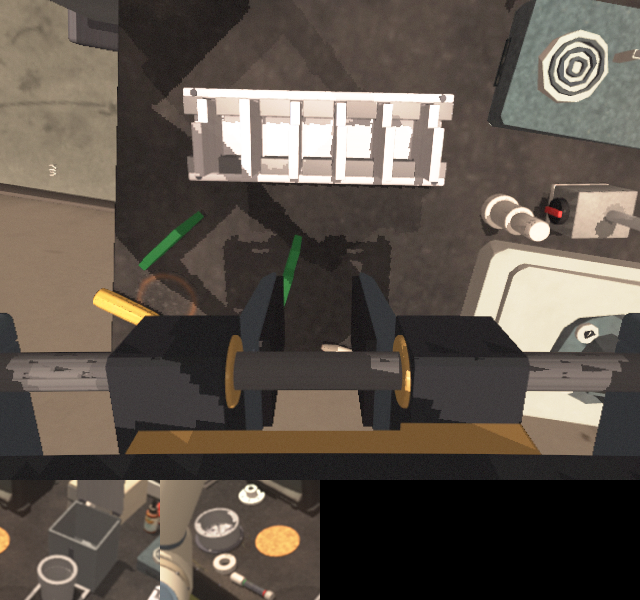

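The flap stands open, the pot is upright on the pedal and the nest is empty. The rack spans (185,90) to (453,185), with plates at columns of about 205, 245, 295, 340, 387 and 432. I'll zoom in.

```bash
python3 - <<'E'
from h import *
f=cv2.imread('pics/w4.png'); cv2.imwrite('pics/c5.png',cv2.resize(f[80:195,180:460],(784,322),interpolation=2))
E
```

```text
(no output)
```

View pics/c5.png

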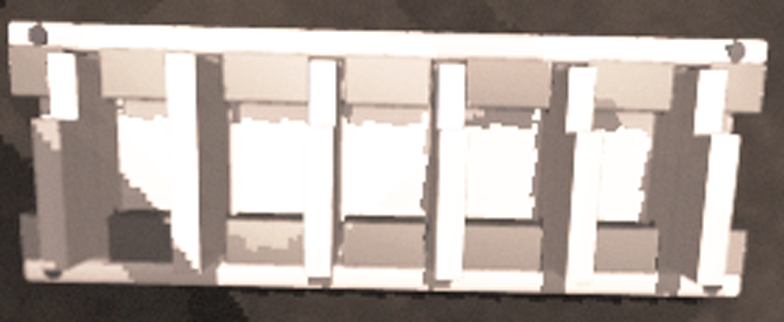

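All five others show the notch step at the top (+y); the plate at column 165–200 is unbroken, so it's the good one (slot 2 from the robot's end). I'll compute positions on the plane z=0.083.

```bash
python3 - <<'E'
from h import *
C={1:[(48,120),(48,268)],2:[(180,53),(186,272)],3:[(322,126),(319,280)],4:[(453,130),(449,281)],5:[(587,133),(580,290)],6:[(723,135),(713,287)]}
P={}
for k,v in C.items():
    e=onz('w4',[(180+x/2.8,80+y/2.8) for x,y in v],.083); P[k]=e; d=e[0]-e[1]; print(k,e[:,:2].round(4).tolist(),round(np.linalg.norm(d),4),np.degrees(np.arctan2(-d[0],d[1])).round(1))
# rack axis from low end of tops
k=np.array([3,4,5,6]); X=np.array([P[i].mean(0)[:2] for i in k]); fx=np.polyfit(k,X,1); print('step',fx[0],np.linalg.norm(fx[0]),np.degrees(np.arctan2(fx[0][1],fx[0][0])))
# outer frame corners at z=.038
e=onz('w4',[(180+x/2.8,80+y/2.8) for x,y in ((10,22),(766,40),(738,296),(24,282))],.038); print(e,np.linalg.norm(e[0]-e[1]),np.linalg.norm(e[1]-e[2]),e.mean(0),np.degrees(np.arctan2(*(e[1]-e[0])[[1,0]])))
E
```

```text
1 [[0.4108, -0.2826], [0.414, -0.3238]] 0.0414 4.4
2 [[0.4454, -0.2589], [0.4537, -0.3184]] 0.0601 7.9
3 [[0.4868, -0.2716], [0.4923, -0.3144]] 0.0432 7.2
4 [[0.5234, -0.2667], [0.5298, -0.3085]] 0.0423 8.7
5 [[0.5608, -0.2614], [0.5681, -0.3049]] 0.0441 9.6
6 [[0.5986, -0.2559], [0.6063, -0.2979]] 0.0427 10.4
step [0.03764508 0.00527141] 0.038012366067036465 7.97124722794355
[[ 0.38481657 -0.25781344  0.038     ]
 [ 0.61721735 -0.22503265  0.038     ]
 [ 0.62868105 -0.30379498  0.038     ]
 [ 0.39468643 -0.33748332  0.038     ]] 0.2347013057246095 0.07959221614854667 [ 0.50635035 -0.28103109  0.038     ] 8.028765212020367
```

Slot spacing (38.0 mm) and yaw (8.0°) agree, with the rack centre at (0.506,-0.281). I'll go to the farthest plate (slot 6).

{"op": "send_rows", "data": {
  "motion": [
    {"translation":[0.0143,0.024,0.0125],"delta_rot":[0,0,0]},
    {"translation":[0.0143,0.024,0.0125],"delta_rot":[0,0,0]},
    {"translation":[0.0143,0.024,0.0125],"delta_rot":[0,0,0]},
    {"translation":[0.0143,0.024,0.0125],"delta_rot":[0,0,0]},
    {"translation":[0,0,0],"delta_rot":[0,0,1.5]},
    {"translation":[0,0,0],"delta_rot":[0,0,0]},
    {"translation":[0,0,0],"delta_rot":[0,0,0]},
    {"translation":[0,0,0],"delta_rot":[0,0,0]},
    {"translation":[0,0,0],"delta_rot":[0,0,0]},
    {"translation":[0,0,0],"delta_rot":[0,0,0]}
  ],
  "fingers": 0.026
}}

```text
clock: 21.75
position: [0.6016, -0.2738, 0.2002]
ee_rot: [3.142, 0.0, 1.707]
wrist_force: [0.1, 0.1, -0.0]
opening: 0.288
```

```bash
cat > go.py <<'E'
from h import *
import sys
# slot k -> shift in tool axes to grasp station; "bin" y-> shift to drop station
a=np.radians(8); ux=np.array([np.cos(a),np.sin(a)]); uy=np.array([-ux[1],ux[0]])
b=np.radians(7.2); bx=np.array([np.cos(b),np.sin(b)]); by=np.array([-bx[1],bx[0]])
s=robot.read_state(); y=R_.from_euler('xyz',s['ee_rot']).as_matrix()[:,1]
print('pos',s['position'].round(4),'phi',np.degrees(np.arctan2(y[1],y[0])).round(2),'op',round(s['opening'],3),'t',s['clock'])
for k,x in enumerate((-.095,-.057,-.019,.019,.057,.095)):
    T=np.array([.5064,-.281])+ux*x-.005*uy
    print('slot',k+1,T.round(4),rel([*(T-s['position'][:2]),.048-s['position'][2]]).round(4))
for yy in (-.03,-.015,0,.015,.03):
    T=np.array([.590,-.035])-.010*bx+yy*by
    print('bin',yy,T.round(4),rel([*(T-s['position'][:2]),.13-s['position'][2]]).round(4))
E
python3 go.py
```

```text
pos [ 0.6016 -0.2738  0.2002] phi 7.78 op 0.288 t 21.75
slot 1 [ 0.413  -0.2992] [ 0.0004 -0.1903  0.1522]
slot 2 [ 0.4507 -0.2939] [ 0.0006 -0.1523  0.1522]
slot 3 [ 0.4883 -0.2886] [ 0.0007 -0.1143  0.1522]
slot 4 [ 0.5259 -0.2833] [ 0.0008 -0.0763  0.1522]
slot 5 [ 0.5635 -0.278 ] [ 0.001  -0.0383  0.1522]
slot 6 [ 0.6012 -0.2727] [ 0.0011 -0.0003  0.1522]
bin -0.03 [ 0.5838 -0.066 ] [0.2083 0.0105 0.0702]
bin -0.015 [ 0.582  -0.0511] [0.2233 0.0107 0.0702]
bin 0 [ 0.5801 -0.0363] [0.2383 0.0108 0.0702]
bin 0.015 [ 0.5782 -0.0214] [0.2533 0.011  0.0702]
bin 0.03 [ 0.5763 -0.0065] [0.2683 0.0111 0.0702]
```

Within 1 mm. Descend and grasp.

{"op": "send_rows", "data": {
  "motion": [
    {"translation":[0.001,0,0.025],"delta_rot":[0,0,0]},
    {"translation":[0,0,0.03],"delta_rot":[0,0,0]},
    {"translation":[0,0,0.03],"delta_rot":[0,0,0]},
    {"translation":[0,0,0.03],"delta_rot":[0,0,0]},
    {"translation":[0,0,0.025],"delta_rot":[0,0,0]},
    {"translation":[0,0,0.012],"delta_rot":[0,0,0]},
    {"translation":[0,0,0],"delta_rot":[0,0,0]},
    {"translation":[0,0,0],"delta_rot":[0,0,0]},
    {"translation":[0,0,0],"delta_rot":[0,0,0]},
    {"translation":[0,0,0],"delta_rot":[0,0,0]}
  ]
}}

```text
clock: 23.0
position: [0.6018, -0.2728, 0.0488]
ee_rot: [3.141, 0.001, 1.707]
wrist_force: [0.5, -1.1, 0.2]
opening: 0.286
```

{"op": "send_rows", "data": {
  "motion": [
    {"translation":[0,0,0],"delta_rot":[0,0,0]},
    {"translation":[0,0,0],"delta_rot":[0,0,0]},
    {"translation":[0,0,0],"delta_rot":[0,0,0]},
    {"translation":[0,0,0],"delta_rot":[0,0,0]},
    {"translation":[0,0,0],"delta_rot":[0,0,0]},
    {"translation":[0,0,0],"delta_rot":[0,0,0]},
    {"translation":[0,0,-0.005],"delta_rot":[0,0,0]},
    {"translation":[0,0,-0.01],"delta_rot":[0,0,0]},
    {"translation":[0,0,-0.01],"delta_rot":[0,0,0]},
    {"translation":[0,0,0],"delta_rot":[0,0,0]}
  ],
  "fingers": 0.0,
  "squeeze": 30
}}

```text
clock: 24.25
position: [0.6016, -0.2729, 0.0744]
ee_rot: [3.141, 0.001, 1.707]
wrist_force: [-2.7, -2.6, 0.5]
opening: 0.085
```

{"op": "send_rows", "data": {
  "motion": [
    {"translation":[0,0,-0.02],"delta_rot":[0,0,0]},
    {"translation":[0,0,-0.03],"delta_rot":[0,0,0]},
    {"translation":[0,0,-0.03],"delta_rot":[0,0,0]},
    {"translation":[0,0,-0.03],"delta_rot":[0,0,0]},
    {"translation":[0,0,-0.02],"delta_rot":[0,0,-9.4]},
    {"translation":[0,0,0],"delta_rot":[0,0,-10]},
    {"translation":[0,0,0],"delta_rot":[0,0,-10]},
    {"translation":[0,0,0],"delta_rot":[0,0,-10]},
    {"translation":[0,0,0],"delta_rot":[0,0,-10]},
    {"translation":[0,0,0],"delta_rot":[0,0,-10]}
  ]
}}

```text
clock: 25.5
position: [0.6019, -0.2727, 0.2035]
ee_rot: [3.141, 0.001, 2.749]
wrist_force: [0.0, 0.8, -0.5]
opening: 0.09
```

{"op": "send_rows", "data": {
  "motion": [
    {"translation":[0,0,0],"delta_rot":[0,0,-10]},
    {"translation":[0,0,0],"delta_rot":[0,0,-10]},
    {"translation":[0,0,0],"delta_rot":[0,0,-10]},
    {"translation":[0,0,0],"delta_rot":[0,0,0]},
    {"translation":[0,0,0],"delta_rot":[0,0,0]},
    {"translation":[0,0,0],"delta_rot":[0,0,0]},
    {"translation":[0,0,0],"delta_rot":[0,0,0]},
    {"translation":[0,0,0],"delta_rot":[0,0,0]},
    {"translation":[0,0,0],"delta_rot":[0,0,0]},
    {"translation":[0,0,0],"delta_rot":[0,0,0]}
  ]
}}

```text
clock: 26.75
position: [0.6016, -0.2727, 0.2031]
ee_rot: [3.142, -0.0, -3.016]
wrist_force: [-0.1, -0.8, -0.8]
opening: 0.085
```

```bash
python3 go.py
```

```text
pos [ 0.6016 -0.2727  0.2031] phi 97.18 op 0.085 t 26.75
slot 1 [ 0.413  -0.2992] [ 0.1904 -0.0027  0.1551]
slot 2 [ 0.4507 -0.2939] [ 0.1524 -0.0022  0.1551]
slot 3 [ 0.4883 -0.2886] [ 0.1144 -0.0017  0.1551]
slot 4 [ 0.5259 -0.2833] [ 0.0764 -0.0011  0.1551]
slot 5 [ 0.5635 -0.278 ] [ 0.0384 -0.0006  0.1551]
slot 6 [ 0.6012 -0.2727] [ 0.0004 -0.      0.1551]
bin -0.03 [ 0.5838 -0.066 ] [-0.0082  0.2072  0.0731]
bin -0.015 [ 0.582  -0.0511] [-0.0082  0.2222  0.0731]
bin 0 [ 0.5801 -0.0363] [-0.0082  0.2372  0.0731]
bin 0.015 [ 0.5782 -0.0214] [-0.0082  0.2522  0.0731]
bin 0.03 [ 0.5763 -0.0065] [-0.0082  0.2672  0.0731]
```

{"op": "send_rows", "data": {
  "motion": [
    {"translation":[-0.004,0.02,0],"delta_rot":[0,0,0]},
    {"translation":[-0.004,0.04,0],"delta_rot":[0,0,0]},
    {"translation":[0,0.045,0],"delta_rot":[0,0,0]},
    {"translation":[0,0.045,0],"delta_rot":[0,0,0]},
    {"translation":[0,0.037,0],"delta_rot":[0,0,0]},
    {"translation":[0,0.02,0],"delta_rot":[0,0,0]},
    {"translation":[0,0,0.015],"delta_rot":[0,0,0]},
    {"translation":[0,0,0.03],"delta_rot":[0,0,0]},
    {"translation":[0,0,0.03],"delta_rot":[0,0,0]},
    {"translation":[0,0,0.025],"delta_rot":[0,0,0]}
  ]
}}

```text
clock: 28.0
position: [0.5832, -0.0673, 0.1011]
ee_rot: [3.141, -0.001, -3.017]
wrist_force: [0.5, 0.4, -1.0]
opening: 0.084
```

{"op": "send_rows", "data": {
  "motion": [
    {"translation":[0,0,0],"delta_rot":[0,0,0]},
    {"translation":[0,0,0],"delta_rot":[0,0,0]},
    {"translation":[0,0,0],"delta_rot":[0,0,0]},
    {"translation":[0,0,0],"delta_rot":[0,0,0]},
    {"translation":[0,0,-0.02],"delta_rot":[0,0,0]},
    {"translation":[0,0,-0.03],"delta_rot":[0,0,0]},
    {"translation":[0,0,-0.03],"delta_rot":[0,0,0]},
    {"translation":[0,0,-0.02],"delta_rot":[0,0,0]},
    {"translation":[0,0,0],"delta_rot":[0,0,0]},
    {"translation":[0,0,0],"delta_rot":[0,0,0]}
  ],
  "fingers": 0.026
}}

```text
clock: 29.25
position: [0.5833, -0.0662, 0.2025]
ee_rot: [3.141, -0.001, -3.016]
wrist_force: [0.2, 0.9, -0.2]
opening: 0.286
```

```bash
python3 go.py; python3 -c "
from h import *
snap('wrist','w6')"
```

```text
pos [ 0.5833 -0.0662  0.2025] phi 97.19 op 0.286 t 29.25
slot 1 [ 0.413  -0.2992] [ 0.198  -0.2099  0.1546]
slot 2 [ 0.4507 -0.2939] [ 0.16   -0.2093  0.1546]
slot 3 [ 0.4883 -0.2886] [ 0.122  -0.2088  0.1545]
slot 4 [ 0.5259 -0.2833] [ 0.084  -0.2083  0.1545]
slot 5 [ 0.5635 -0.278 ] [ 0.046  -0.2077  0.1545]
slot 6 [ 0.6012 -0.2727] [ 0.008  -0.2072  0.1545]
bin -0.03 [ 0.5838 -0.066 ] [-0.0006  0.0001  0.0725]
bin -0.015 [ 0.582  -0.0511] [-0.0006  0.0151  0.0725]
bin 0 [ 0.5801 -0.0363] [-0.0006  0.0301  0.0725]
bin 0.015 [ 0.5782 -0.0214] [-0.0006  0.0451  0.0725]
bin 0.03 [ 0.5763 -0.0065] [-0.0006  0.0601  0.0725]
```

View pics/w6.png

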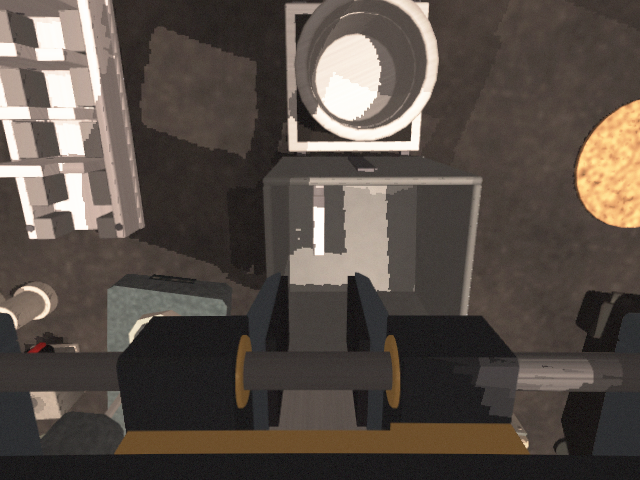

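The first plate stands in the bin at about (317,220), and the pot is well on the pedal. Next is slot 5.

{"op": "send_rows", "data": {
  "motion": [
    {"translation":[0.005,-0.02,0],"delta_rot":[0,0,0]},
    {"translation":[0.01,-0.04,0],"delta_rot":[0,0,0]},
    {"translation":[0.01,-0.045,0],"delta_rot":[0,0,0]},
    {"translation":[0.01,-0.045,0],"delta_rot":[0,0,0]},
    {"translation":[0.007,-0.038,0],"delta_rot":[0,0,0]},
    {"translation":[0.004,-0.02,0],"delta_rot":[0,0,0]},
    {"translation":[0,0,0],"delta_rot":[0,0,9.2]},
    {"translation":[0,0,0],"delta_rot":[0,0,10]},
    {"translation":[0,0,0],"delta_rot":[0,0,10]},
    {"translation":[0,0,0],"delta_rot":[0,0,10]}
  ]
}}

```text
clock: 30.55
position: [0.5637, -0.2784, 0.2027]
ee_rot: [3.142, -0.001, 2.577]
wrist_force: [0.7, -0.5, 0.1]
opening: 0.286
```

{"op": "send_rows", "data": {
  "motion": [
    {"translation":[0,0,0],"delta_rot":[0,0,10]},
    {"translation":[0,0,0],"delta_rot":[0,0,10]},
    {"translation":[0,0,0],"delta_rot":[0,0,10]},
    {"translation":[0,0,0],"delta_rot":[0,0,10]},
    {"translation":[0,0,0],"delta_rot":[0,0,10]},
    {"translation":[0,0,0],"delta_rot":[0,0,0]},
    {"translation":[0,0,0],"delta_rot":[0,0,0]},
    {"translation":[0,0,0],"delta_rot":[0,0,0]},
    {"translation":[0,0,0],"delta_rot":[0,0,0]},
    {"translation":[0,0,0],"delta_rot":[0,0,0]}
  ]
}}

```text
clock: 31.8
position: [0.564, -0.2784, 0.2031]
ee_rot: [-3.142, 0.0, 1.711]
wrist_force: [-1.7, 0.3, -0.9]
opening: 0.283
```

```bash
python3 go.py
```

```text
pos [ 0.564  -0.2784  0.2031] phi 8.02 op 0.283 t 31.8
slot 1 [ 0.413  -0.2992] [ 0.0005 -0.1524  0.1551]
slot 2 [ 0.4507 -0.2939] [ 0.0005 -0.1144  0.1551]
slot 3 [ 0.4883 -0.2886] [ 0.0005 -0.0764  0.1551]
slot 4 [ 0.5259 -0.2833] [ 0.0005 -0.0384  0.1551]
slot 5 [ 0.5635 -0.278 ] [ 0.0005 -0.0004  0.1551]
slot 6 [ 0.6012 -0.2727] [0.0005 0.0376 0.1551]
bin -0.03 [ 0.5838 -0.066 ] [0.2076 0.0493 0.0731]
bin -0.015 [ 0.582  -0.0511] [0.2226 0.0495 0.0731]
bin 0 [ 0.5801 -0.0363] [0.2376 0.0497 0.0731]
bin 0.015 [ 0.5782 -0.0214] [0.2526 0.0499 0.0731]
bin 0.03 [ 0.5763 -0.0065] [0.2676 0.0501 0.0731]
```

{"op": "send_rows", "data": {
  "motion": [
    {"translation":[0,0,0.025],"delta_rot":[0,0,0]},
    {"translation":[0,0,0.03],"delta_rot":[0,0,0]},
    {"translation":[0,0,0.03],"delta_rot":[0,0,0]},
    {"translation":[0,0,0.03],"delta_rot":[0,0,0]},
    {"translation":[0,0,0.025],"delta_rot":[0,0,0]},
    {"translation":[0,0,0.015],"delta_rot":[0,0,0]},
    {"translation":[0,0,0],"delta_rot":[0,0,0]},
    {"translation":[0,0,0],"delta_rot":[0,0,0]},
    {"translation":[0,0,0],"delta_rot":[0,0,0]},
    {"translation":[0,0,0],"delta_rot":[0,0,0]}
  ]
}}

```text
clock: 33.05
position: [0.5643, -0.2786, 0.0488]
ee_rot: [3.141, 0.001, 1.71]
wrist_force: [-0.1, 1.3, 0.2]
opening: 0.286
```

{"op": "send_rows", "data": {
  "motion": [
    {"translation":[0,0,0],"delta_rot":[0,0,0]},
    {"translation":[0,0,0],"delta_rot":[0,0,0]},
    {"translation":[0,0,0],"delta_rot":[0,0,0]},
    {"translation":[0,0,0],"delta_rot":[0,0,0]},
    {"translation":[0,0,0],"delta_rot":[0,0,0]},
    {"translation":[0,0,0],"delta_rot":[0,0,0]},
    {"translation":[0,0,-0.005],"delta_rot":[0,0,0]},
    {"translation":[0,0,-0.01],"delta_rot":[0,0,0]},
    {"translation":[0,0,-0.01],"delta_rot":[0,0,0]},
    {"translation":[0,0,0],"delta_rot":[0,0,0]}
  ],
  "fingers": 0.0
}}

```text
clock: 34.3
position: [0.564, -0.2786, 0.0741]
ee_rot: [3.141, 0.001, 1.71]
wrist_force: [-1.7, -1.0, -0.5]
opening: 0.09
```

{"op": "send_rows", "data": {
  "motion": [
    {"translation":[0,0,-0.02],"delta_rot":[0,0,0]},
    {"translation":[0,0,-0.03],"delta_rot":[0,0,0]},
    {"translation":[0,0,-0.03],"delta_rot":[0,0,0]},
    {"translation":[0,0,-0.03],"delta_rot":[0,0,0]},
    {"translation":[0,0,-0.02],"delta_rot":[0,0,-9.2]},
    {"translation":[0,0,0],"delta_rot":[0,0,-10]},
    {"translation":[0,0,0],"delta_rot":[0,0,-10]},
    {"translation":[0,0,0],"delta_rot":[0,0,-10]},
    {"translation":[0,0,0],"delta_rot":[0,0,-10]},
    {"translation":[0,0,0],"delta_rot":[0,0,-10]}
  ]
}}

```text
clock: 35.55
position: [0.5642, -0.2784, 0.2031]
ee_rot: [3.141, 0.0, 2.749]
wrist_force: [-0.9, 1.4, -0.8]
opening: 0.088
```

{"op": "send_rows", "data": {
  "motion": [
    {"translation":[0,0,0],"delta_rot":[0,0,-10]},
    {"translation":[0,0,0],"delta_rot":[0,0,-10]},
    {"translation":[0,0,0],"delta_rot":[0,0,-10]},
    {"translation":[0,0,0],"delta_rot":[0,0,0]},
    {"translation":[-0.008,0.02,0],"delta_rot":[0,0,0]},
    {"translation":[-0.01,0.04,0],"delta_rot":[0,0,0]},
    {"translation":[-0.01,0.045,0],"delta_rot":[0,0,0]},
    {"translation":[-0.01,0.045,0],"delta_rot":[0,0,0]},
    {"translation":[-0.008,0.045,0],"delta_rot":[0,0,0]},
    {"translation":[0,0.03,0],"delta_rot":[0,0,0]}
  ]
}}

```text
clock: 36.8
position: [0.5815, -0.0463, 0.2032]
ee_rot: [3.141, 0.0, -3.018]
wrist_force: [0.2, 0.1, -0.7]
opening: 0.086
```

```bash
python3 go.py
```

```text
pos [ 0.5815 -0.0463  0.2032] phi 97.06 op 0.086 t 36.8
slot 1 [ 0.413  -0.2992] [ 0.1983 -0.2303  0.155 ]
slot 2 [ 0.4507 -0.2939] [ 0.1603 -0.2297  0.155 ]
slot 3 [ 0.4883 -0.2886] [ 0.1223 -0.229   0.155 ]
slot 4 [ 0.5259 -0.2833] [ 0.0843 -0.2284  0.155 ]
slot 5 [ 0.5635 -0.278 ] [ 0.0463 -0.2278  0.1551]
slot 6 [ 0.6012 -0.2727] [ 0.0083 -0.2272  0.1551]
bin -0.03 [ 0.5838 -0.066 ] [ 0.0001 -0.0199  0.0732]
bin -0.015 [ 0.582  -0.0511] [ 0.0001 -0.0049  0.0732]
bin 0 [ 0.5801 -0.0363] [0.0002 0.0101 0.0732]
bin 0.015 [ 0.5782 -0.0214] [0.0002 0.0251 0.0732]
bin 0.03 [ 0.5763 -0.0065] [0.0002 0.0401 0.0732]
```

{"op": "send_rows", "data": {
  "motion": [
    {"translation":[0,0,0.02],"delta_rot":[0,0,0]},
    {"translation":[0,0,0.025],"delta_rot":[0,0,0]},
    {"translation":[0,0,0.025],"delta_rot":[0,0,0]},
    {"translation":[0,0,0.015],"delta_rot":[0,0,0]},
    {"translation":[0,0,0],"delta_rot":[0,0,0]},
    {"translation":[0,0,0],"delta_rot":[0,0,0]},
    {"translation":[0,0,0],"delta_rot":[0,0,0]},
    {"translation":[0,0,0],"delta_rot":[0,0,0]},
    {"translation":[0,0,0],"delta_rot":[0,0,0]},
    {"translation":[0,0,0],"delta_rot":[0,0,0]}
  ]
}}

```text
clock: 38.05
position: [0.5815, -0.0495, 0.1182]
ee_rot: [-3.142, 0.0, -3.016]
wrist_force: [-0.4, 0.2, -0.9]
opening: 0.09
```

{"op": "send_rows", "data": {
  "motion": [
    {"translation":[0,0,0],"delta_rot":[0,0,0]},
    {"translation":[0,0,0],"delta_rot":[0,0,0]},
    {"translation":[0,0,0],"delta_rot":[0,0,0]},
    {"translation":[0,0,0],"delta_rot":[0,0,0]},
    {"translation":[0,0,-0.025],"delta_rot":[0,0,0]},
    {"translation":[0,0,-0.03],"delta_rot":[0,0,0]},
    {"translation":[0,0,-0.03],"delta_rot":[0,0,0]},
    {"translation":[0.005,-0.02,0],"delta_rot":[0,0,0]},
    {"translation":[0.012,-0.04,0],"delta_rot":[0,0,0]},
    {"translation":[0.015,-0.045,0],"delta_rot":[0,0,0]}
  ],
  "fingers": 0.026
}}

```text
clock: 39.3
position: [0.5622, -0.1589, 0.2024]
ee_rot: [3.141, -0.001, -3.015]
wrist_force: [0.3, -0.7, -0.1]
opening: 0.283
```

{"op": "send_rows", "data": {
  "motion": [
    {"translation":[0.015,-0.045,0],"delta_rot":[0,0,0]},
    {"translation":[0.015,-0.04,0],"delta_rot":[0,0,0]},
    {"translation":[0.012,-0.03,0],"delta_rot":[0,0,0]},
    {"translation":[0.01,-0.008,0],"delta_rot":[0,0,0]},
    {"translation":[0,0,0],"delta_rot":[0,0,9.1]},
    {"translation":[0,0,0],"delta_rot":[0,0,10]},
    {"translation":[0,0,0],"delta_rot":[0,0,10]},
    {"translation":[0,0,0],"delta_rot":[0,0,10]},
    {"translation":[0,0,0],"delta_rot":[0,0,10]},
    {"translation":[0,0,0],"delta_rot":[0,0,10]}
  ]
}}

```text
clock: 40.55
position: [0.5262, -0.2854, 0.2026]
ee_rot: [-3.141, -0.001, 2.23]
wrist_force: [-0.2, -0.8, 0.5]
opening: 0.283
```

{"op": "send_rows", "data": {
  "motion": [
    {"translation":[0,0,0],"delta_rot":[0,0,10]},
    {"translation":[0,0,0],"delta_rot":[0,0,10]},
    {"translation":[0,0,0],"delta_rot":[0,0,10]},
    {"translation":[0,0,0],"delta_rot":[0,0,0]},
    {"translation":[0,0,0],"delta_rot":[0,0,0]},
    {"translation":[0,0,0],"delta_rot":[0,0,0]},
    {"translation":[0,0,0],"delta_rot":[0,0,0]},
    {"translation":[0,0,0],"delta_rot":[0,0,0]},
    {"translation":[0,0,0],"delta_rot":[0,0,0]},
    {"translation":[0,0,0],"delta_rot":[0,0,0]}
  ]
}}

```text
clock: 41.8
position: [0.5267, -0.2861, 0.2031]
ee_rot: [-3.142, -0.0, 1.712]
wrist_force: [-0.6, -0.7, 0.6]
opening: 0.287
```

```bash
python3 go.py|grep -v bin; python3 -c "
from h import *
snap('scene','s7')"
```

```text
pos [ 0.5267 -0.2861  0.2031] phi 8.1 op 0.287 t 41.8
slot 1 [ 0.413  -0.2992] [ 0.0031 -0.1144  0.1551]
slot 2 [ 0.4507 -0.2939] [ 0.003  -0.0764  0.1551]
slot 3 [ 0.4883 -0.2886] [ 0.003  -0.0384  0.1551]
slot 4 [ 0.5259 -0.2833] [ 0.0029 -0.0004  0.1551]
slot 5 [ 0.5635 -0.278 ] [0.0028 0.0376 0.1551]
slot 6 [ 0.6012 -0.2727] [0.0028 0.0756 0.1551]
```

{"op": "send_rows", "data": {
  "motion": [
    {"translation":[0.003,0,0.025],"delta_rot":[0,0,0]},
    {"translation":[0,0,0.03],"delta_rot":[0,0,0]},
    {"translation":[0,0,0.03],"delta_rot":[0,0,0]},
    {"translation":[0,0,0.03],"delta_rot":[0,0,0]},
    {"translation":[0,0,0.025],"delta_rot":[0,0,0]},
    {"translation":[0,0,0.015],"delta_rot":[0,0,0]},
    {"translation":[0,0,0],"delta_rot":[0,0,0]},
    {"translation":[0,0,0],"delta_rot":[0,0,0]},
    {"translation":[0,0,0],"delta_rot":[0,0,0]},
    {"translation":[0,0,0],"delta_rot":[0,0,0]}
  ]
}}

```text
clock: 43.1
position: [0.5266, -0.2834, 0.0487]
ee_rot: [3.141, 0.001, 1.712]
wrist_force: [-0.0, -0.6, 0.1]
opening: 0.287
```

{"op": "send_rows", "data": {
  "motion": [
    {"translation":[0,0,0],"delta_rot":[0,0,0]},
    {"translation":[0,0,0],"delta_rot":[0,0,0]},
    {"translation":[0,0,0],"delta_rot":[0,0,0]},
    {"translation":[0,0,0],"delta_rot":[0,0,0]},
    {"translation":[0,0,0],"delta_rot":[0,0,0]},
    {"translation":[0,0,0],"delta_rot":[0,0,0]},
    {"translation":[0,0,-0.005],"delta_rot":[0,0,0]},
    {"translation":[0,0,-0.01],"delta_rot":[0,0,0]},
    {"translation":[0,0,-0.01],"delta_rot":[0,0,0]},
    {"translation":[0,0,0],"delta_rot":[0,0,0]}
  ],
  "fingers": 0.0
}}

```text
clock: 44.35
position: [0.5263, -0.2834, 0.0741]
ee_rot: [3.141, 0.001, 1.712]
wrist_force: [-2.1, 0.1, -0.9]
opening: 0.089
```

{"op": "send_rows", "data": {
  "motion": [
    {"translation":[0,0,-0.02],"delta_rot":[0,0,0]},
    {"translation":[0,0,-0.03],"delta_rot":[0,0,0]},
    {"translation":[0,0,-0.03],"delta_rot":[0,0,0]},
    {"translation":[0,0,-0.03],"delta_rot":[0,0,0]},
    {"translation":[0,0,-0.02],"delta_rot":[0,0,-9.1]},
    {"translation":[0,0,0],"delta_rot":[0,0,-10]},
    {"translation":[0,0,0],"delta_rot":[0,0,-10]},
    {"translation":[0,0,0],"delta_rot":[0,0,-10]},
    {"translation":[0,0,0],"delta_rot":[0,0,-10]},
    {"translation":[0,0,0],"delta_rot":[0,0,-10]}
  ]
}}

```text
clock: 45.6
position: [0.5263, -0.2832, 0.203]
ee_rot: [3.142, 0.0, 2.749]
wrist_force: [0.4, 0.6, -0.2]
opening: 0.088
```

{"op": "send_rows", "data": {
  "motion": [
    {"translation":[0,0,0],"delta_rot":[0,0,-10]},
    {"translation":[0,0,0],"delta_rot":[0,0,-10]},
    {"translation":[0,0,0],"delta_rot":[0,0,-10]},
    {"translation":[-0.01,0.025,0],"delta_rot":[0,0,0]},
    {"translation":[-0.012,0.04,0],"delta_rot":[0,0,0]},
    {"translation":[-0.014,0.04,0],"delta_rot":[0,0,0]},
    {"translation":[-0.014,0.04,0],"delta_rot":[0,0,0]},
    {"translation":[-0.014,0.04,0],"delta_rot":[0,0,0]},
    {"translation":[-0.012,0.035,0],"delta_rot":[0,0,0]},
    {"translation":[-0.008,0.0245,0],"delta_rot":[0,0,0]}
  ]
}}

```text
clock: 46.85
position: [0.5793, -0.0284, 0.2031]
ee_rot: [3.141, 0.0, -3.015]
wrist_force: [0.1, -0.8, -0.9]
opening: 0.087
```

```bash
python3 go.py; python3 - <<'E'
from h import *
f=cv2.imread('pics/s7.png'); cv2.imwrite('pics/c7.png',cv2.resize(f[170:390,260:480],(660,600),interpolation=2))
E
```

```text
pos [ 0.5793 -0.0284  0.2031] phi 97.24 op 0.087 t 46.85
slot 1 [ 0.413  -0.2992] [ 0.1991 -0.2477  0.155 ]
slot 2 [ 0.4507 -0.2939] [ 0.1611 -0.2472  0.155 ]
slot 3 [ 0.4883 -0.2886] [ 0.1231 -0.2467  0.155 ]
slot 4 [ 0.5259 -0.2833] [ 0.0851 -0.2462  0.155 ]
slot 5 [ 0.5635 -0.278 ] [ 0.0471 -0.2457  0.155 ]
slot 6 [ 0.6012 -0.2727] [ 0.0091 -0.2452  0.155 ]
bin -0.03 [ 0.5838 -0.066 ] [ 0.0002 -0.0379  0.0731]
bin -0.015 [ 0.582  -0.0511] [ 0.0002 -0.0229  0.0731]
bin 0 [ 0.5801 -0.0363] [ 0.0002 -0.0079  0.0731]
bin 0.015 [ 0.5782 -0.0214] [0.0002 0.0071 0.0731]
bin 0.03 [ 0.5763 -0.0065] [0.0002 0.0221 0.0731]
```

View pics/c7.png

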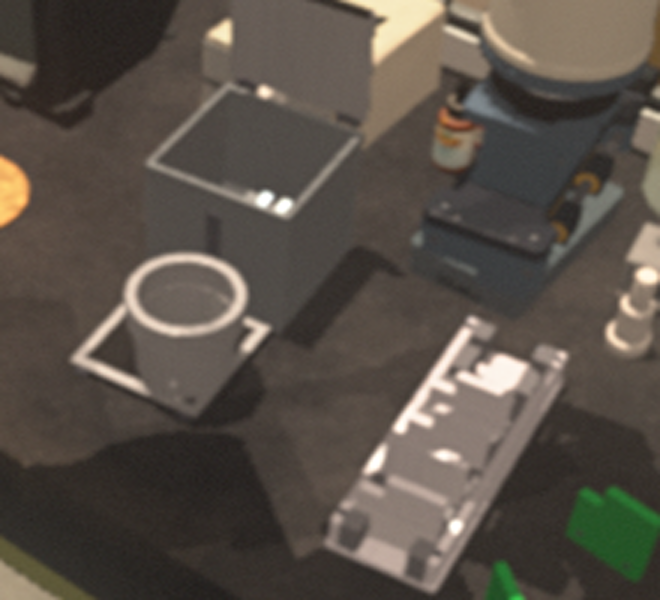

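Two plates stand in the bin. The pot's rim is at crop (187,294) and looks shifted, so I'll measure it.

```bash
python3 - <<'E'
from h import *
P=[(125,296),(248,296),(187,253),(187,336)]
for n in ('s7',):
    e=onz(n,[(260+x/3,170+y/2.727) for x,y in P],.101); print(e,np.linalg.norm(e[0]-e[1]),np.linalg.norm(e[2]-e[3]),e.mean(0))
    print(onz(n,[(260+187/3,170+294/2.727)],.101))
f=snap('top','t8'); g=cv2.cvtColor(f,6)
# bright ring in top view near pedal
print(proj('t8',[[.468,-.051,.101]]))
c=g[225:290,290:360]; m=(c>150).astype(np.uint8); cs,_=cv2.findContours(m,cv2.RETR_CCOMP,2)
for k in cs:
    if len(k)>25: print(cv2.boundingRect(k),cv2.fitEllipse(k),cv2.contourArea(k))
E
```

```text
[[ 0.4249491  -0.04416444  0.101     ]
 [ 0.48090683 -0.11294259  0.101     ]
 [ 0.4903099  -0.04921594  0.101     ]
 [ 0.42033732 -0.10492195  0.101     ]] 0.08866623477559525 0.08943892793369249 [ 0.45412579 -0.07781123  0.101     ]
[[ 0.45482942 -0.07746265  0.101     ]]
[[325.46656067 248.82834376]]
(0, 0, 59, 65) ((18.249364852905273, 30.173431396484375), (57.635040283203125, 72.35980224609375), 60.82000732421875) 2595.5
```

The pot was knocked to (0.454,-0.078), 30 mm from the pedal centre. It's still upright and holding the flap, within the 60 mm limit. Carrying on.

{"op": "send_rows", "data": {
  "motion": [
    {"translation":[0,0,0.02],"delta_rot":[0,0,0]},
    {"translation":[0,0,0.025],"delta_rot":[0,0,0]},
    {"translation":[0,0,0.025],"delta_rot":[0,0,0]},
    {"translation":[0,0,0.015],"delta_rot":[0,0,0]},
    {"translation":[0,0,0],"delta_rot":[0,0,0]},
    {"translation":[0,0,0],"delta_rot":[0,0,0]},
    {"translation":[0,0,0],"delta_rot":[0,0,0]},
    {"translation":[0,0,0],"delta_rot":[0,0,0]},
    {"translation":[0,0,0],"delta_rot":[0,0,0]},
    {"translation":[0,0,0],"delta_rot":[0,0,0]}
  ]
}}

```text
clock: 48.15
position: [0.579, -0.0301, 0.1182]
ee_rot: [-3.142, 0.0, -3.016]
wrist_force: [0.1, 0.2, -1.4]
opening: 0.086
```

{"op": "send_rows", "data": {
  "motion": [
    {"translation":[0,0,0],"delta_rot":[0,0,0]},
    {"translation":[0,0,0],"delta_rot":[0,0,0]},
    {"translation":[0,0,0],"delta_rot":[0,0,0]},
    {"translation":[0,0,0],"delta_rot":[0,0,0]},
    {"translation":[0,0,-0.025],"delta_rot":[0,0,0]},
    {"translation":[0,0,-0.03],"delta_rot":[0,0,0]},
    {"translation":[0,0,-0.03],"delta_rot":[0,0,0]},
    {"translation":[0.01,-0.025,0],"delta_rot":[0,0,0]},
    {"translation":[0.02,-0.04,0],"delta_rot":[0,0,0]},
    {"translation":[0.02,-0.04,0],"delta_rot":[0,0,0]}
  ],
  "fingers": 0.026
}}

```text
clock: 49.4
position: [0.5421, -0.1415, 0.2032]
ee_rot: [-3.141, 0.0, -3.015]
wrist_force: [-0.3, -0.4, -0.1]
opening: 0.281
```

{"op": "send_rows", "data": {
  "motion": [
    {"translation":[0.02,-0.04,0],"delta_rot":[0,0,0]},
    {"translation":[0.02,-0.04,0],"delta_rot":[0,0,0]},
    {"translation":[0.018,-0.035,0],"delta_rot":[0,0,0]},
    {"translation":[0.015,-0.024,0],"delta_rot":[0,0,0]},
    {"translation":[0,0,0],"delta_rot":[0,0,9.2]},
    {"translation":[0,0,0],"delta_rot":[0,0,10]},
    {"translation":[0,0,0],"delta_rot":[0,0,10]},
    {"translation":[0,0,0],"delta_rot":[0,0,10]},
    {"translation":[0,0,0],"delta_rot":[0,0,10]},
    {"translation":[0,0,0],"delta_rot":[0,0,10]}
  ]
}}

```text
clock: 50.65
position: [0.4875, -0.2875, 0.2031]
ee_rot: [-3.142, -0.0, 2.228]
wrist_force: [0.6, -0.3, 0.2]
opening: 0.284
```

{"op": "send_rows", "data": {
  "motion": [
    {"translation":[0,0,0],"delta_rot":[0,0,10]},
    {"translation":[0,0,0],"delta_rot":[0,0,10]},
    {"translation":[0,0,0],"delta_rot":[0,0,10]},
    {"translation":[0,0,0],"delta_rot":[0,0,0]},
    {"translation":[0,0,0],"delta_rot":[0,0,0]},
    {"translation":[0,0,0],"delta_rot":[0,0,0]},
    {"translation":[0,0,0],"delta_rot":[0,0,0]},
    {"translation":[0,0,0],"delta_rot":[0,0,0]},
    {"translation":[0,0,0],"delta_rot":[0,0,0]},
    {"translation":[0,0,0],"delta_rot":[0,0,0]}
  ]
}}

```text
clock: 51.9
position: [0.4875, -0.2876, 0.2031]
ee_rot: [-3.142, 0.0, 1.71]
wrist_force: [-0.1, 0.0, 0.8]
opening: 0.286
```

```bash
python3 go.py|grep -v bin
```

```text
pos [ 0.4875 -0.2876  0.2031] phi 7.99 op 0.286 t 51.9
slot 1 [ 0.413  -0.2992] [-0.0011 -0.0753  0.1551]
slot 2 [ 0.4507 -0.2939] [-0.0011 -0.0373  0.1551]
slot 3 [ 0.4883 -0.2886] [-0.0011  0.0007  0.1551]
slot 4 [ 0.5259 -0.2833] [-0.0011  0.0387  0.1551]
slot 5 [ 0.5635 -0.278 ] [-0.0011  0.0767  0.1551]
slot 6 [ 0.6012 -0.2727] [-0.0011  0.1147  0.1551]
```

{"op": "send_rows", "data": {
  "motion": [
    {"translation":[-0.001,0.001,0.025],"delta_rot":[0,0,0]},
    {"translation":[0,0,0.03],"delta_rot":[0,0,0]},
    {"translation":[0,0,0.03],"delta_rot":[0,0,0]},
    {"translation":[0,0,0.03],"delta_rot":[0,0,0]},
    {"translation":[0,0,0.025],"delta_rot":[0,0,0]},
    {"translation":[0,0,0.015],"delta_rot":[0,0,0]},
    {"translation":[0,0,0],"delta_rot":[0,0,0]},
    {"translation":[0,0,0],"delta_rot":[0,0,0]},
    {"translation":[0,0,0],"delta_rot":[0,0,0]},
    {"translation":[0,0,0],"delta_rot":[0,0,0]}
  ]
}}

```text
clock: 53.15
position: [0.4889, -0.2886, 0.0487]
ee_rot: [3.141, 0.001, 1.71]
wrist_force: [0.6, 0.4, 0.7]
opening: 0.283
```

{"op": "send_rows", "data": {
  "motion": [
    {"translation":[0,0,0],"delta_rot":[0,0,0]},
    {"translation":[0,0,0],"delta_rot":[0,0,0]},
    {"translation":[0,0,0],"delta_rot":[0,0,0]},
    {"translation":[0,0,0],"delta_rot":[0,0,0]},
    {"translation":[0,0,0],"delta_rot":[0,0,0]},
    {"translation":[0,0,0],"delta_rot":[0,0,0]},
    {"translation":[0,0,-0.005],"delta_rot":[0,0,0]},
    {"translation":[0,0,-0.01],"delta_rot":[0,0,0]},
    {"translation":[0,0,-0.01],"delta_rot":[0,0,0]},
    {"translation":[0,0,0],"delta_rot":[0,0,0]}
  ],
  "fingers": 0.0
}}

```text
clock: 54.4
position: [0.4886, -0.2886, 0.0741]
ee_rot: [3.141, 0.001, 1.71]
wrist_force: [-1.7, -0.5, 0.1]
opening: 0.084
```

{"op": "send_rows", "data": {
  "motion": [
    {"translation":[0,0,-0.02],"delta_rot":[0,0,0]},
    {"translation":[0,0,-0.03],"delta_rot":[0,0,0]},
    {"translation":[0,0,-0.03],"delta_rot":[0,0,0]},
    {"translation":[0,0,-0.03],"delta_rot":[0,0,0]},
    {"translation":[0,0,-0.02],"delta_rot":[0,0,-9.2]},
    {"translation":[0,0,0],"delta_rot":[0,0,-10]},
    {"translation":[0,0,0],"delta_rot":[0,0,-10]},
    {"translation":[0,0,0],"delta_rot":[0,0,-10]},
    {"translation":[0,0,0],"delta_rot":[0,0,-10]},
    {"translation":[0,0,0],"delta_rot":[0,0,-10]}
  ]
}}

```text
clock: 55.65
position: [0.4887, -0.2883, 0.203]
ee_rot: [3.141, 0.0, 2.749]
wrist_force: [0.5, -0.6, -0.9]
opening: 0.089
```

{"op": "send_rows", "data": {
  "motion": [
    {"translation":[0,0,0],"delta_rot":[0,0,-10]},
    {"translation":[0,0,0],"delta_rot":[0,0,-10]},
    {"translation":[0,0,0],"delta_rot":[0,0,-10]},
    {"translation":[-0.014,0.03,0],"delta_rot":[0,0,0]},
    {"translation":[-0.018,0.04,0],"delta_rot":[0,0,0]},
    {"translation":[-0.018,0.04,0],"delta_rot":[0,0,0]},
    {"translation":[-0.02,0.045,0],"delta_rot":[0,0,0]},
    {"translation":[-0.02,0.045,0],"delta_rot":[0,0,0]},
    {"translation":[-0.018,0.04,0],"delta_rot":[0,0,0]},
    {"translation":[-0.014,0.0225,0],"delta_rot":[0,0,0]}
  ]
}}

```text
clock: 56.9
position: [0.5772, -0.0106, 0.2031]
ee_rot: [3.141, 0.0, -3.015]
wrist_force: [0.1, -0.6, -0.4]
opening: 0.089
```

```bash
python3 go.py
```

```text
pos [ 0.5772 -0.0106  0.2031] phi 97.26 op 0.089 t 56.9
slot 1 [ 0.413  -0.2992] [ 0.1994 -0.2656  0.1549]
slot 2 [ 0.4507 -0.2939] [ 0.1614 -0.2651  0.155 ]
slot 3 [ 0.4883 -0.2886] [ 0.1234 -0.2646  0.155 ]
slot 4 [ 0.5259 -0.2833] [ 0.0854 -0.2641  0.155 ]
slot 5 [ 0.5635 -0.278 ] [ 0.0474 -0.2636  0.155 ]
slot 6 [ 0.6012 -0.2727] [ 0.0094 -0.2632  0.155 ]
bin -0.03 [ 0.5838 -0.066 ] [ 0.0004 -0.0559  0.0731]
bin -0.015 [ 0.582  -0.0511] [ 0.0004 -0.0409  0.0731]
bin 0 [ 0.5801 -0.0363] [ 0.0004 -0.0259  0.0731]
bin 0.015 [ 0.5782 -0.0214] [ 0.0004 -0.0109  0.0731]
bin 0.03 [ 0.5763 -0.0065] [0.0003 0.0041 0.0731]
```

{"op": "send_rows", "data": {
  "motion": [
    {"translation":[0,0,0.02],"delta_rot":[0,0,0]},
    {"translation":[0,0,0.025],"delta_rot":[0,0,0]},
    {"translation":[0,0,0.025],"delta_rot":[0,0,0]},
    {"translation":[0,0,0.015],"delta_rot":[0,0,0]},
    {"translation":[0,0,0],"delta_rot":[0,0,0]},
    {"translation":[0,0,0],"delta_rot":[0,0,0]},
    {"translation":[0,0,0],"delta_rot":[0,0,0]},
    {"translation":[0,0,0],"delta_rot":[0,0,0]},
    {"translation":[0,0,0],"delta_rot":[0,0,0]},
    {"translation":[0,0,0],"delta_rot":[0,0,0]}
  ]
}}

```text
clock: 58.15
position: [0.5769, -0.0127, 0.1182]
ee_rot: [-3.142, 0.0, -3.016]
wrist_force: [-0.5, -0.6, -0.6]
opening: 0.088
```

{"op": "send_rows", "data": {
  "motion": [
    {"translation":[0,0,0],"delta_rot":[0,0,0]},
    {"translation":[0,0,0],"delta_rot":[0,0,0]},
    {"translation":[0,0,0],"delta_rot":[0,0,0]},
    {"translation":[0,0,0],"delta_rot":[0,0,0]},
    {"translation":[0,0,-0.025],"delta_rot":[0,0,0]},
    {"translation":[0,0,-0.03],"delta_rot":[0,0,0]},
    {"translation":[0,0,-0.03],"delta_rot":[0,0,0]},
    {"translation":[0.015,-0.02,0],"delta_rot":[0,0,0]},
    {"translation":[0.025,-0.035,0],"delta_rot":[0,0,0]},
    {"translation":[0.03,-0.04,0],"delta_rot":[0,0,0]}
  ],
  "fingers": 0.026
}}

```text
clock: 59.4
position: [0.5188, -0.1164, 0.2032]
ee_rot: [-3.141, 0.0, -3.015]
wrist_force: [0.2, -1.1, -0.9]
opening: 0.285
```

{"op": "send_rows", "data": {
  "motion": [
    {"translation":[0.03,-0.04,0],"delta_rot":[0,0,0]},
    {"translation":[0.03,-0.04,0],"delta_rot":[0,0,0]},
    {"translation":[0.03,-0.04,0],"delta_rot":[0,0,0]},
    {"translation":[0.024,-0.03,0],"delta_rot":[0,0,0]},
    {"translation":[0.015,-0.018,0],"delta_rot":[0,0,0]},
    {"translation":[0,0,0],"delta_rot":[0,0,9.2]},
    {"translation":[0,0,0],"delta_rot":[0,0,10]},
    {"translation":[0,0,0],"delta_rot":[0,0,10]},
    {"translation":[0,0,0],"delta_rot":[0,0,10]},
    {"translation":[0,0,0],"delta_rot":[0,0,10]}
  ]
}}

```text
clock: 60.65
position: [0.4122, -0.2985, 0.2031]
ee_rot: [-3.142, -0.0, 2.403]
wrist_force: [-0.2, -0.4, 0.2]
opening: 0.283
```

{"op": "send_rows", "data": {
  "motion": [
    {"translation":[0,0,0],"delta_rot":[0,0,10]},
    {"translation":[0,0,0],"delta_rot":[0,0,10]},
    {"translation":[0,0,0],"delta_rot":[0,0,10]},
    {"translation":[0,0,0],"delta_rot":[0,0,10]},
    {"translation":[0,0,0],"delta_rot":[0,0,0]},
    {"translation":[0,0,0],"delta_rot":[0,0,0]},
    {"translation":[0,0,0],"delta_rot":[0,0,0]},
    {"translation":[0,0,0],"delta_rot":[0,0,0]},
    {"translation":[0,0,0],"delta_rot":[0,0,0]},
    {"translation":[0,0,0],"delta_rot":[0,0,0]}
  ]
}}

```text
clock: 61.9
position: [0.4123, -0.2985, 0.2031]
ee_rot: [-3.142, -0.0, 1.711]
wrist_force: [0.6, -0.7, -0.3]
opening: 0.287
```

```bash
python3 go.py|grep -v bin
```

```text
pos [ 0.4123 -0.2985  0.2031] phi 8.01 op 0.287 t 61.9
slot 1 [ 0.413  -0.2992] [-0.0007  0.0006  0.1551]
slot 2 [ 0.4507 -0.2939] [-0.0007  0.0386  0.1551]
slot 3 [ 0.4883 -0.2886] [-0.0007  0.0766  0.1551]
slot 4 [ 0.5259 -0.2833] [-0.0007  0.1146  0.1551]
slot 5 [ 0.5635 -0.278 ] [-0.0007  0.1526  0.1551]
slot 6 [ 0.6012 -0.2727] [-0.0007  0.1906  0.1551]
```

{"op": "send_rows", "data": {
  "motion": [
    {"translation":[-0.001,0.001,0.025],"delta_rot":[0,0,0]},
    {"translation":[0,0,0.03],"delta_rot":[0,0,0]},
    {"translation":[0,0,0.03],"delta_rot":[0,0,0]},
    {"translation":[0,0,0.03],"delta_rot":[0,0,0]},
    {"translation":[0,0,0.025],"delta_rot":[0,0,0]},
    {"translation":[0,0,0.015],"delta_rot":[0,0,0]},
    {"translation":[0,0,0],"delta_rot":[0,0,0]},
    {"translation":[0,0,0],"delta_rot":[0,0,0]},
    {"translation":[0,0,0],"delta_rot":[0,0,0]},
    {"translation":[0,0,0],"delta_rot":[0,0,0]}
  ]
}}

```text
clock: 63.15
position: [0.4137, -0.2996, 0.0487]
ee_rot: [3.141, 0.001, 1.71]
wrist_force: [-0.8, -0.7, 1.2]
opening: 0.288
```

{"op": "send_rows", "data": {
  "motion": [
    {"translation":[0,0,0],"delta_rot":[0,0,0]},
    {"translation":[0,0,0],"delta_rot":[0,0,0]},
    {"translation":[0,0,0],"delta_rot":[0,0,0]},
    {"translation":[0,0,0],"delta_rot":[0,0,0]},
    {"translation":[0,0,0],"delta_rot":[0,0,0]},
    {"translation":[0,0,0],"delta_rot":[0,0,0]},
    {"translation":[0,0,-0.005],"delta_rot":[0,0,0]},
    {"translation":[0,0,-0.01],"delta_rot":[0,0,0]},
    {"translation":[0,0,-0.01],"delta_rot":[0,0,0]},
    {"translation":[0,0,0],"delta_rot":[0,0,0]}
  ],
  "fingers": 0.0
}}

```text
clock: 64.4
position: [0.4134, -0.2996, 0.074]
ee_rot: [3.141, 0.001, 1.71]
wrist_force: [-2.0, -0.7, -0.4]
opening: 0.085
```

{"op": "send_rows", "data": {
  "motion": [
    {"translation":[0,0,-0.02],"delta_rot":[0,0,0]},
    {"translation":[0,0,-0.03],"delta_rot":[0,0,0]},
    {"translation":[0,0,-0.03],"delta_rot":[0,0,0]},
    {"translation":[0,0,-0.03],"delta_rot":[0,0,0]},
    {"translation":[0,0,-0.02],"delta_rot":[0,0,-9.2]},
    {"translation":[0,0,0],"delta_rot":[0,0,-10]},
    {"translation":[0,0,0],"delta_rot":[0,0,-10]},
    {"translation":[0,0,0],"delta_rot":[0,0,-10]},
    {"translation":[0,0,0],"delta_rot":[0,0,-10]},
    {"translation":[0,0,0],"delta_rot":[0,0,-10]}
  ]
}}

```text
clock: 65.65
position: [0.4135, -0.2993, 0.203]
ee_rot: [3.141, 0.0, 2.749]
wrist_force: [0.0, 0.3, -0.5]
opening: 0.086
```

{"op": "send_rows", "data": {
  "motion": [
    {"translation":[0,0,0],"delta_rot":[0,0,-10]},
    {"translation":[0,0,0],"delta_rot":[0,0,-10]},
    {"translation":[0,0,0],"delta_rot":[0,0,-10]},
    {"translation":[-0.02,0.028,0],"delta_rot":[0,0,0]},
    {"translation":[-0.03,0.04,0],"delta_rot":[0,0,0]},
    {"translation":[-0.032,0.045,0],"delta_rot":[0,0,0]},
    {"translation":[-0.032,0.045,0],"delta_rot":[0,0,0]},
    {"translation":[-0.032,0.045,0],"delta_rot":[0,0,0]},
    {"translation":[-0.03,0.04,0],"delta_rot":[0,0,0]},
    {"translation":[-0.022,0.033,0],"delta_rot":[0,0,0]}
  ]
}}

```text
clock: 66.9
position: [0.5762, 0.0012, 0.203]
ee_rot: [3.141, 0.0, -3.015]
wrist_force: [0.9, -0.0, -1.5]
opening: 0.084
```

```bash
python3 go.py|grep -v slot
```

```text
pos [0.5762 0.0012 0.203 ] phi 97.24 op 0.084 t 66.9
bin -0.03 [ 0.5838 -0.066 ] [ 0.0009 -0.0677  0.073 ]
bin -0.015 [ 0.582  -0.0511] [ 0.0009 -0.0527  0.073 ]
bin 0 [ 0.5801 -0.0363] [ 0.0009 -0.0377  0.073 ]
bin 0.015 [ 0.5782 -0.0214] [ 0.0009 -0.0227  0.073 ]
bin 0.03 [ 0.5763 -0.0065] [ 0.0009 -0.0077  0.073 ]
```

{"op": "send_rows", "data": {
  "motion": [
    {"translation":[0,0,0.015],"delta_rot":[0,0,0]},
    {"translation":[0,0,0.02],"delta_rot":[0,0,0]},
    {"translation":[0,0,0.015],"delta_rot":[0,0,0]},
    {"translation":[0,0,0.006],"delta_rot":[0,0,0]},
    {"translation":[0,0,0],"delta_rot":[0,0,0]},
    {"translation":[0,0,0],"delta_rot":[0,0,0]},
    {"translation":[0,0,0],"delta_rot":[0,0,0]},
    {"translation":[0,0,0],"delta_rot":[0,0,0]},
    {"translation":[0,0,0],"delta_rot":[0,0,0]},
    {"translation":[0,0,0],"delta_rot":[0,0,0]}
  ]
}}

```text
clock: 68.15
position: [0.5754, -0.0008, 0.1471]
ee_rot: [-3.142, 0.0, -3.016]
wrist_force: [0.4, -0.6, -1.8]
opening: 0.087
```

{"op": "send_rows", "data": {
  "motion": [
    {"translation":[0,0,0],"delta_rot":[0,0,0]},
    {"translation":[0,0,0],"delta_rot":[0,0,0]},
    {"translation":[0,0,0],"delta_rot":[0,0,0]},
    {"translation":[0,0,0],"delta_rot":[0,0,0]},
    {"translation":[0,0,-0.025],"delta_rot":[0,0,0]},
    {"translation":[0,0,-0.03],"delta_rot":[0,0,0]},
    {"translation":[0,0,-0.03],"delta_rot":[0,0,0]},
    {"translation":[0,0,0],"delta_rot":[0,0,0]},
    {"translation":[0,0,0],"delta_rot":[0,0,0]},
    {"translation":[0,0,0],"delta_rot":[0,0,0]}
  ],
  "fingers": 0.026
}}

```text
clock: 69.4
position: [0.5748, -0.0007, 0.2311]
ee_rot: [3.141, -0.002, -3.016]
wrist_force: [0.3, -0.6, -0.1]
opening: 0.286
```

```bash
python3 - <<'E'
from h import *
f=snap('wrist','w9'); g=snap('scene','s9'); s=robot.read_state(); print(s['position'],s['ee_rot'])
cv2.imwrite('pics/c9.png',np.hstack([cv2.resize(f[0:300,100:560],(460,300))[:,:],cv2.resize(g[220:400,280:480],(333,300))]))
E
```

```text
[ 0.57497714 -0.00074244  0.23136667] [ 3.14128030e+00 -1.29581497e-03 -3.01614458e+00]
```

View pics/c9.png

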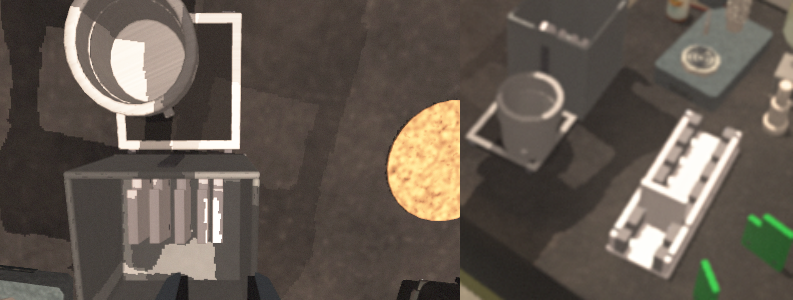

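The bin holds five plates standing side by side, at crop columns of about 137, 158, 180, 202 and 216. Only the good plate is left in the rack, and the pot hasn't moved since the knock. I'll measure the pot and pad numerically.

```bash
python3 - <<'E'
from h import *
c=np.array([.4545,-.0776,.101]); a=np.linspace(0,2*np.pi,721)
C=c+.044*np.c_[np.cos(a),np.sin(a),0*a]
p=proj('w9',C); print('pred outer rim w9 (crop coords)',p[:,0].min()-100,p[:,0].max()-100,p[:,1].max())
q=proj('s9',C); print('pred s9 full px',q[:,0].min(),q[:,0].max(),q[:,1].min(),q[:,1].max())
g=cv2.cvtColor(cv2.imread('pics/w9.png'),6)
r=np.arange(.03,.056,.002)
for d in range(-180,180,30):
    u=np.array([np.cos(np.radians(d)),np.sin(np.radians(d)),0]); P=proj('w9',c+r[:,None]*u)
    print(d,[int(g[int(y),int(x)]) if 0<=y<480 and 0<=x<640 else -1 for x,y in P])
# pad
for n,(x0,x1,y0,y1) in {'scene0':(215,285,215,265),'t8':(210,265,215,265),'s9':(215,285,215,265)}.items():
    f=cv2.imread('pics/%s.png'%n)[y0:y1,x0:x1]; m=cv2.inRange(cv2.cvtColor(f,40),(5,70,50),(25,255,255))
    k=max(cv2.findContours(m,0,1)[0],key=cv2.contourArea); h=cv2.convexHull(k).reshape(-1,2)+[x0,y0]
    e=onz(n,h,.004)[:,:2].astype(np.float32); print(n,cv2.minEnclosingCircle(e),cv2.fitEllipse(e)[:2])
E
```

```text
pred outer rim w9 (crop coords) 58.61163678091492 192.0618663756755 113.9353469113309
pred s9 full px 301.9483022732524 342.6122710194977 263.3224702054914 293.30441313226174
-180 [-1, -1, -1, -1, -1, -1, -1, -1, -1, -1, -1, -1, -1]
-150 [-1, -1, -1, -1, -1, -1, -1, -1, -1, -1, -1, -1, -1]
-120 [83, 85, 152, 158, 146, 123, -1, -1, -1, -1, -1, -1, -1]
-90 [107, 103, 250, 244, 231, 183, 70, 68, 68, 71, 66, 66, 42]
-60 [106, 106, 199, 248, 242, 226, 77, 75, 77, 74, 72, 70, 71]
-30 [118, 101, 106, 243, 248, 238, 229, 81, 79, 71, 68, 70, 73]
0 [112, 110, 109, 161, 241, 245, 244, 211, 246, 248, 244, 247, 245]
30 [250, 230, 170, 166, 153, 243, 230, 160, 111, 54, 25, 23, 31]
60 [173, 173, 175, 172, 168, 115, 112, 105, 101, 85, 78, 51, 52]
90 [172, 172, 174, 173, 178, 95, 108, 108, 105, 89, 52, 51, 48]
120 [89, 88, 89, 98, 84, 156, 110, 115, 125, 57, 55, 74, 68]
150 [88, 111, -1, -1, -1, -1, -1, -1, -1, -1, -1, -1, -1]
scene0 ((0.48818349838256836, 0.21385397017002106), 0.08018801361322403) ((0.4920392632484436, 0.21474894881248474), (0.13712012767791748, 0.15680855512619019))
t8 ((0.5059624910354614, 0.21043260395526886), 0.05981465056538582) ((0.5061104893684387, 0.2102251648902893), (0.11770159006118774, 0.11877050995826721))
s9 ((0.5068936347961426, 0.20817053318023682), 0.06367449462413788) ((0.5061138272285461, 0.2085239291191101), (0.12033991515636444, 0.1277121901512146))
```

Wrist and scene views agree to about 2 mm: pot at (0.455,-0.075), pad at (0.506,0.2095). I'll go above the pot's +y rim.

{"op": "send_rows", "data": {
  "motion": [
    {"translation":[0.015,-0.003,0],"delta_rot":[0,0,0]},
    {"translation":[0.03,-0.005,0],"delta_rot":[0,0,0]},
    {"translation":[0.03,-0.005,0],"delta_rot":[0,0,0]},
    {"translation":[0.03,-0.005,0],"delta_rot":[0,0,0]},
    {"translation":[0.0235,-0.003,0],"delta_rot":[0,0,0]},
    {"translation":[0,0,0.025],"delta_rot":[0,0,0]},
    {"translation":[0,0,0.03],"delta_rot":[0,0,0]},
    {"translation":[0,0,0.025],"delta_rot":[0,0,0]},
    {"translation":[0,0,0.01],"delta_rot":[0,0,0]},
    {"translation":[0,0,0],"delta_rot":[0,0,0]}
  ],
  "fingers": 0.04
}}

```text
clock: 70.75
position: [0.4499, -0.0377, 0.142]
ee_rot: [3.141, -0.001, -3.016]
wrist_force: [-1.0, -0.4, 0.5]
opening: 0.435
```

```bash
python3 - <<'E'
from h import *
s=robot.read_state(); print(s['position'],s['ee_rot'],s['opening']); y=R_.from_euler('xyz',s['ee_rot']).as_matrix()[:,1]
print(rel(np.array([.455,-.0752,.0805])+.038*y*[1,1,0]-s['position']).round(4))
E
```

```text
[ 0.44992941 -0.03770952  0.14204072] [ 3.14128109e+00 -9.43277686e-04 -3.01625450e+00] 0.4345586060103212
[-0.0004  0.0002  0.0615]
```

{"op": "send_rows", "data": {
  "motion": [
    {"translation":[0,0,0.02],"delta_rot":[0,0,0]},
    {"translation":[0,0,0.02],"delta_rot":[0,0,0]},
    {"translation":[0,0,0.015],"delta_rot":[0,0,0]},
    {"translation":[0,0,0.006],"delta_rot":[0,0,0]},
    {"translation":[0,0,0],"delta_rot":[0,0,0]},
    {"translation":[0,0,0],"delta_rot":[0,0,0]},
    {"translation":[0,0,0],"delta_rot":[0,0,0]},
    {"translation":[0,0,0],"delta_rot":[0,0,0]},
    {"translation":[0,0,0],"delta_rot":[0,0,0]},
    {"translation":[0,0,0],"delta_rot":[0,0,0]}
  ]
}}

```text
clock: 72.0
position: [0.4505, -0.0377, 0.0811]
ee_rot: [-3.142, 0.0, -3.016]
wrist_force: [-0.2, 0.2, 0.2]
opening: 0.438
```

{"op": "send_rows", "data": {
  "motion": [
    {"translation":[0,0,0],"delta_rot":[0,0,0]},
    {"translation":[0,0,0],"delta_rot":[0,0,0]},
    {"translation":[0,0,0],"delta_rot":[0,0,0]},
    {"translation":[0,0,0],"delta_rot":[0,0,0]},
    {"translation":[0,0,0],"delta_rot":[0,0,0]},
    {"translation":[0,0,0],"delta_rot":[0,0,0]},
    {"translation":[0,0,0],"delta_rot":[0,0,0]},
    {"translation":[0,0,0],"delta_rot":[0,0,0]},
    {"translation":[0,0,0],"delta_rot":[0,0,0]},
    {"translation":[0,0,0],"delta_rot":[0,0,0]}
  ],
  "fingers": 0.0,
  "squeeze": 50
}}

```text
clock: 73.25
position: [0.4504, -0.0377, 0.0811]
ee_rot: [3.142, -0.0, -3.016]
wrist_force: [-0.3, 1.7, 0.3]
opening: 0.112
```

{"op": "send_rows", "data": {
  "motion": [
    {"translation":[0,0,-0.005],"delta_rot":[0,0,0]},
    {"translation":[0,0,-0.01],"delta_rot":[0,0,0]},
    {"translation":[0,0,-0.015],"delta_rot":[0,0,0]},
    {"translation":[0,0,-0.015],"delta_rot":[0,0,0]},
    {"translation":[0,0,-0.015],"delta_rot":[0,0,0]},
    {"translation":[0,0,-0.015],"delta_rot":[0,0,0]},
    {"translation":[0,0,-0.005],"delta_rot":[0,0,0]},
    {"translation":[0,0,0],"delta_rot":[0,0,0]},
    {"translation":[0,0,0],"delta_rot":[0,0,0]},
    {"translation":[0,0,0],"delta_rot":[0,0,0]}
  ]
}}

```text
clock: 74.5
position: [0.4502, -0.0377, 0.1607]
ee_rot: [3.141, -0.001, -3.016]
wrist_force: [-0.2, 0.7, -3.8]
opening: 0.105
```

```bash
python3 - <<'E'
from h import *
s=robot.read_state(); print(s['position'],s['ee_rot'],s['opening'],s['wrist_force']); y=R_.from_euler('xyz',s['ee_rot']).as_matrix()[:,1]
print(rel(np.array([.506,.2095,.08])+.038*y*[1,1,0]-s['position']).round(4))
E
```

```text
[ 0.45020965 -0.03765723  0.16070274] [ 3.14132734e+00 -8.10553663e-04 -3.01619817e+00] 0.10499392087251788 [-0.21301962  0.72822898 -3.75821563]
[-0.0863  0.2762  0.0807]
```

{"op": "send_rows", "data": {
  "motion": [
    {"translation":[-0.0047,0.015,0],"delta_rot":[0,0,0]},
    {"translation":[-0.0078,0.025,0],"delta_rot":[0,0,0]},
    {"translation":[-0.01,0.032,0],"delta_rot":[0,0,0]},
    {"translation":[-0.0106,0.034,0],"delta_rot":[0,0,0]},
    {"translation":[-0.0106,0.034,0],"delta_rot":[0,0,0]},
    {"translation":[-0.0106,0.034,0],"delta_rot":[0,0,0]},
    {"translation":[-0.0106,0.034,0],"delta_rot":[0,0,0]},
    {"translation":[-0.01,0.032,0],"delta_rot":[0,0,0]},
    {"translation":[-0.0072,0.023,0],"delta_rot":[0,0,0]},
    {"translation":[-0.0041,0.013,0],"delta_rot":[0,0,0]}
  ]
}}

```text
clock: 75.75
position: [0.5011, 0.2487, 0.1608]
ee_rot: [3.142, -0.0, -3.015]
wrist_force: [1.4, 0.0, -4.8]
opening: 0.111
```

{"op": "send_rows", "data": {
  "motion": [
    {"translation":[0,0,0],"delta_rot":[0,0,0]},
    {"translation":[0,0,0],"delta_rot":[0,0,0]},
    {"translation":[0,0,0.015],"delta_rot":[0,0,0]},
    {"translation":[0,0,0.02],"delta_rot":[0,0,0]},
    {"translation":[0,0,0.02],"delta_rot":[0,0,0]},
    {"translation":[0,0,0.015],"delta_rot":[0,0,0]},
    {"translation":[0,0,0.01],"delta_rot":[0,0,0]},
    {"translation":[0,0,0.004],"delta_rot":[0,0,0]},
    {"translation":[0,0,0],"delta_rot":[0,0,0]},
    {"translation":[0,0,0],"delta_rot":[0,0,0]}
  ]
}}

```text
clock: 77.0
position: [0.5018, 0.247, 0.0776]
ee_rot: [3.141, 0.001, -3.016]
wrist_force: [0.2, 0.4, -4.3]
opening: 0.112
```

```bash
python3 - <<'E'
from h import *
s=robot.read_state(); print(s['position'],s['opening'],s['wrist_force']); y=R_.from_euler('xyz',s['ee_rot']).as_matrix()[:,1]
print(rel(np.array([.506,.2095,.074])+.038*y*[1,1,0]-s['position']).round(4))
E
```

```text
[0.50179652 0.24704756 0.07760196] 0.11166105534689937 [ 0.17267244  0.4466835  -4.32827756]
[0.0005 0.0002 0.0036]
```

Still hanging. I'll lower the last millimetres gently.

{"op": "send_rows", "data": {
  "motion": [
    {"translation":[0,0,0.001],"delta_rot":[0,0,0]},
    {"translation":[0,0,0.001],"delta_rot":[0,0,0]},
    {"translation":[0,0,0.0008],"delta_rot":[0,0,0]},
    {"translation":[0,0,0],"delta_rot":[0,0,0]},
    {"translation":[0,0,0],"delta_rot":[0,0,0]},
    {"translation":[0,0,0],"delta_rot":[0,0,0]},
    {"translation":[0,0,0],"delta_rot":[0,0,0]},
    {"translation":[0,0,0],"delta_rot":[0,0,0]},
    {"translation":[0,0,0],"delta_rot":[0,0,0]},
    {"translation":[0,0,0],"delta_rot":[0,0,0]}
  ]
}}

```text
clock: 78.25
position: [0.5015, 0.2469, 0.0743]
ee_rot: [-3.142, 0.0, -3.016]
wrist_force: [-0.3, 1.1, -1.0]
opening: 0.106
```

Resting on the pad (force −1 N). I'll release, rise and move clear.

{"op": "send_rows", "data": {
  "motion": [
    {"translation":[0,0,0],"delta_rot":[0,0,0]},
    {"translation":[0,0,0],"delta_rot":[0,0,0]},
    {"translation":[0,0,0],"delta_rot":[0,0,0]},
    {"translation":[0,0,0],"delta_rot":[0,0,0]},
    {"translation":[0,0,0],"delta_rot":[0,0,0]},
    {"translation":[0,0,-0.015],"delta_rot":[0,0,0]},
    {"translation":[0,0,-0.025],"delta_rot":[0,0,0]},
    {"translation":[0,0,-0.03],"delta_rot":[0,0,0]},
    {"translation":[0,0,-0.03],"delta_rot":[0,0,0]},
    {"translation":[0,0,-0.03],"delta_rot":[0,0,0]}
  ],
  "fingers": 0.03
}}

```text
clock: 79.5
position: [0.5014, 0.2469, 0.2065]
ee_rot: [3.141, 0.001, -3.016]
wrist_force: [1.0, 0.3, 0.5]
opening: 0.326
```

{"op": "send_rows", "data": {
  "motion": [
    {"translation":[0,0.02,-0.01],"delta_rot":[0,0,0]},
    {"translation":[0,0.03,0],"delta_rot":[0,0,0]},
    {"translation":[0,0.03,0],"delta_rot":[0,0,0]},
    {"translation":[0,0.03,0],"delta_rot":[0,0,0]},
    {"translation":[0,0.02,0],"delta_rot":[0,0,0]},
    {"translation":[0,0,0],"delta_rot":[0,0,0]},
    {"translation":[0,0,0],"delta_rot":[0,0,0]},
    {"translation":[0,0,0],"delta_rot":[0,0,0]},
    {"translation":[0,0,0],"delta_rot":[0,0,0]},
    {"translation":[0,0,0],"delta_rot":[0,0,0]}
  ]
}}

```text
clock: 80.75
position: [0.4853, 0.3756, 0.2144]
ee_rot: [-3.142, 0.0, -3.017]
wrist_force: [-0.3, 0.0, -0.8]
opening: 0.327
```

```bash
python3 - <<'E'
from h import *
g=snap('scene','s10'); print(robot.read_state()['clock'])
x0,y0=205,175; cv2.imwrite('pics/c10.png',cv2.resize(g[y0:y0+210,x0:x0+265],(795,600),interpolation=2))
a=np.linspace(0,6.283,5)[:4]
print('pred rim',proj('s10',np.array([.506,.2095,.094])+.044*np.c_[np.cos(a),np.sin(a),0*a]).mean(0))
E
```

```text
80.8
pred rim [243.80522129 213.49940285]
```

View pics/c10.png

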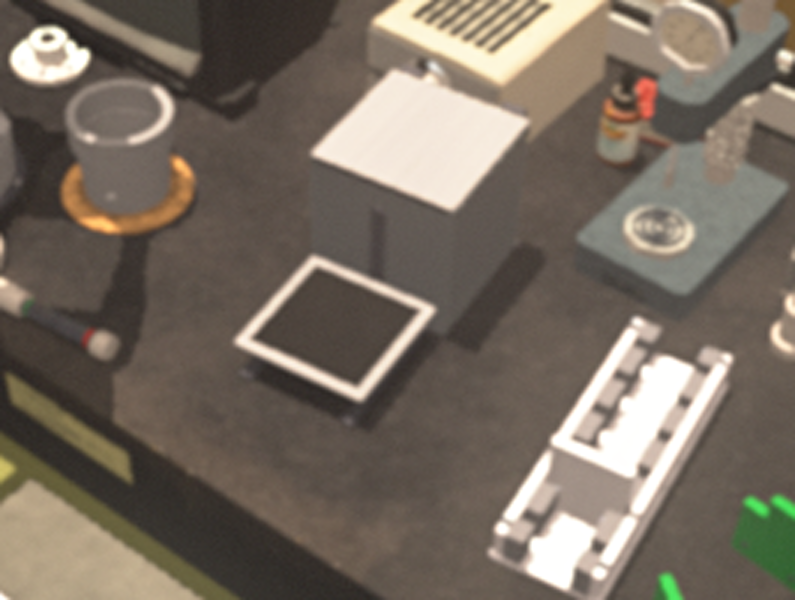

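The flap is shut and the pedal is up. The pot stands upright on the pad, with its rim at (245,214) against (244,213.5) expected, about 3 mm off. The good plate is in its slot. Handing in.

```bash
python3 -c "
from rig import robot
print(robot.job_done())"
```

```text
the job is handed in; nothing more can be done
None
```

The job is done and handed in at about 81 s of the 210 s allowed. `job_done` gives no verdict, so the result rests on my own checks.

**What I did**
- I twisted the pot 70° by its rim, pulled it out and stood it on the pedal, which opened the flap.
- I slid all five notched plates out of the rack and dropped them in the bin.
- I then moved the pot to the cork pad.

**Last checks**
- **Bin:** before I took the pot off the pedal, all five plates were standing side by side in the bin.
- **Final picture:** the flap is shut and the pedal up. The pot stands upright on the pad, about 3 mm from centre. The good plate stands alone in its slot.

**Off plan**
- **Hard press on the pedal:** as I set the pot down, the wrist force reached about 58 N for a moment because the pedal bottomed out early. That is under the 120 N wrist limit. The contact went through the held pot, so I don't think it counts against the 40 N limit on the arm or gripper body, but I couldn't measure that separately.
- **Pot knocked:** it moved about 30 mm on the pedal partway through, but stayed upright and kept the flap open. I measured its new position before picking it up again.
- **Disagreeing measurement:** one pad reading, from the first scene picture, was about 15 mm off and had the wrong size. I left it out; the two readings I used agreed to within 2 mm.

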